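Tighten the deep-set nut of the projector drive housing

ROBOT

A 6-joint arm with a two-finger parallel gripper is mounted at the origin on the work surface. World frame = base frame: x ahead of the robot, y to its left, z up, the work surface at z = 0. Lengths are in mm, angles in rad, forces in N, time in s.
With the tool pointing down it reaches from about 350 to 975 mm from the base axis. Payload 7.1 kg.
Tool frame: the origin (TCP) lies on the mounting face of the last link; the fingertips stand 182 mm ahead of it and the grasp point (between the pads) lies 163 mm ahead of it (ctrl.tip_reach is the distance from the TCP to the fingertips, in mm); z points along the fingers, y is the direction in which the jaws open and shut (so a half turn about z gives the same grasp; the last joint's range is limited). The gripper opens to 88 mm and grips with 3 to 60 N. Pads are 20 mm wide; open, the fingers measure 115 mm over their backs; the gripper's body (75 mm by 178 mm) begins 61 mm behind the grasp point.
Start: joints at [-1.352, 0.423, 1.63, -0, 1.089, -0.019], TCP at [147.248, -607.392, 404.675] pointing down, gripper open.
Joint ranges: [-3, 3], [-0.9, 2.11], [0.09, 2.58], [-1.31, 4.45], [0.11, 2.69], [-2.54, 2.54]. Speed limits (rad/s): [2.39, 2.39, 3.01, 3.14, 3.14, 3.14].

INTERFACE

Orientations are given as a rotation vector (axis times angle).
In Python, from workcell import ctrl gives the robot as it stands.
- The arm moves only by the tool jog_arm, never from a script. Its argument "steps" is a list that holds one entry, the list of rows, each a list of 7 numbers: the shift along the tool's x, y, z in m, then the turn, a rotation vector about the tool's x, y, z in degrees, then the gripper's target within -1 to 1 (shut at 1, half-way at 0, fully open at -1). A call has 1 to 20 rows; each row shifts and turns the commanded pose from where the row before left it, along the tool's axes as they then stand; what a row does not reach is not made up. A row lasts 1/12 s, in which the tool goes at most 41.7 mm and 7.16 degrees, less where a joint would pass 70% of its speed; a pose out of reach is approached as far as the arm can. A call is refused whole if a number of a shift passes 0.0417 or a number of a turn 7.16, either way. A call with a gripper value outside its range is refused whole. The fingers move at their own pace and stop on an object; the grip force is fixed at half the most. Time passes only in rows, so rows that do not move let the fingers close. It gives the time, the measured TCP pose, the force and the opening at its end, in the units of the state.
- ctrl.get_obs(): the state, without advancing time (a new reading comes with each control period).
- ctrl.get_image(name): name is "scene" or "top" or "wrist"; returns the picture (420x560x3 uint8, red, green, blue); there is no depth.
- ctrl.camera_info(name): a dict with "fx", "fy", "cx", "cy" (pixels), "origin" and "attitude" of the camera in the world; the wrist camera has in their place "T_tool_cam" (4x4, takes a point from camera to tool coordinates, whose origin is the TCP and whose axes are the flange's). Camera axes: x right, y down, z forward; pixel columns grow to the right and rows downward; lengths in mm; the calibration is good to about 2 mm. The wrist camera is an equidistant fisheye: a pixel r from the principal point sees the ray r / f radians off the axis. A picture is of the moment at which its call begins: read the wrist's pose just before it. camera_info takes no time and is no camera call.
- ctrl.close_job(): hands the job in, once; it reports no verdict.
Trained networks look in the newest picture that a camera, given by its name, has taken for a name from the list of things; names that differ only in an ending like _2 or _b are one class to them, and where a whole thing is asked for, a point or a joint stands for the part that bears it (a point fixed in the world has none). Each returns a list of dicts, best first, with "p" (0 to 1); they miss things now and then, are a little off and sometimes report something else, mostly with a low value. They report only what shows in the picture. A call takes as long as a camera call. They do not tell look-alikes from the thing itself.
- ctrl.look_for(thing, camera): "bbox" ([left, top, right, bottom] in pixels, round what is visible of it).
- ctrl.trace(thing, camera): "pixels" (420x560 bool, what is visible of it) and "bbox" ([left, top, right, bottom] in pixels, round what is visible of it).
- ctrl.landmark_of(thing, camera): "uv" ([column, row] in pixels: a listed point, or the origin of a listed thing).
The state is a dict: "t": time; "qpos": joint angles; "qvel": joint speeds; "joint_torque": joint torques, N m; "ee_pos": TCP position; "orientation": TCP orientation; "ft_force": force on the tool from outside, world axes, zero at the start; "moment": the same for the moment, N m; "width": finger opening in mm.
Only numpy, scipy, OpenCV 4.12 (cv2) and the standard library are available. Lean on these libraries where they do the work, as an engineer would, in place of code of your own. Each camera call takes 0.05 s, during which the arm holds its last target.

TASK

The square nut at the bottom of the deep bore in the projector's drive housing has worked loose. Take the long socket key from its wooden stand, feel it fully down over the nut without forcing it, turn the nut clockwise until it comes up against its stop, and do not strain it there. Then put the key back upright, fully down in its stand, and leave the lens barrels, the crank and the carbon box where they are.

Things in the scene. Friction and masses are not known exactly. Their poses are not given: they have to be found in the camera images.
- housing: Fixed dark cast block 120 (its x) x 110 (its y) x 110 mm high on a foot flange 150 x 130 x 12 mm, brass disc on its +x side. Origin: centre of its underside. A vertical round bore 44 mm wide, 90 mm deep, mouth slightly chamfered, runs down its middle, with a square nut on its floor. How the nut's flats lie is not measured, varies, and has nothing to do with the housing's yaw or joint nut.
- bore_mouth (a point): Centre of the bore's mouth, on the housing's top face, 110 mm above its underside.
- bore_floor (a point): Centre of the bore's floor, 90 mm below the mouth. A square steel nut, 24 mm across flats and 16 mm high, stands centred on it. The key is fully on the nut when its socket rim rests on this floor.
- nut (a joint): How far the nut is screwed up, rad: grows as it turns clockwise seen from above; fixed stop at 1.40, tight above 1.33. Starts between 0.5 and 0.9, drags with about 0.12 N m all the way, stays where it is left. The socket has about 0.09 rad of play either way on the nut.
- key: Loose long socket key, upright, 165 mm, 0.33 to 0.57 kg. Origin: centre of the socket's open lower rim, z up. Steel socket 42 mm wide, 32 tall, square recess 26 wide, 20 deep, flats square to key x and y; 14 mm shaft; on top a flat wooden handle 60 long (key x) x 14 thick (key y) x 40 tall, 125 to 165 mm above the origin. Keep below 80 N (pressing, or twisting at about 0.7 N m) between key and housing or nut.
- key_grip (a point): Middle of the key's wooden handle, 145 mm above the rim.
- stand: Fixed wooden block 90 x 90 x 60 mm high, origin at the centre of its underside, with one vertical round hole 47 mm wide and 50 mm deep from its top, where the key stands with its rim on the hole's floor. The key may stand in it at any yaw.
- stand_floor (a point): Centre of the floor of the stand's hole, 10 mm above the stand's underside.
- lens_a: Bystander: loose brass lens barrel, 52 mm wide, 85 mm tall, standing; origin at the centre of its underside.
- lens_b: Bystander: the other brass lens barrel, the same size.
- rewind_crank: Bystander: loose copper crank lying flat, arm 110 mm along its y from the hub (origin, underside), upright wooden knob 57 mm tall at the end.
- carbon_box: Bystander: loose grey enamel box 220 (its x) x 80 x 45 mm; origin at the centre of its underside.
Things that resemble listed ones, but are neither listed nor needed, are in the scene too. Leave any blue look-alike of the key alone.

How it is judged:
By the outcome, as a careful person would: the job done as asked, in the order asked, and still so for the second after the job is handed in, with the robot touching nothing.
It also fails if it takes over 72 s, if anything falls off the work surface, if the arm or the gripper's body presses on something with over 40 N, if the wrist force passes 120 N, or if a joint passes its speed limit or range.

## Working session

There is one attempt and no reset: what is moved stays moved. The work goes in short steps, Python scripts to look and compute and a tool call to move; the robot and the scene stay as the last step left them, time stands still between calls to the robot, and variables do not carry over. Pictures are saved under pics/ and viewed, and the job is handed in when it is done.

Besides the shell and the picture viewer there is one more tool, called after "Emit:" as name(argument=value, ...), one argument or row to a line, values as JSON. jog_arm: Moves the arm, as the interface text tells. Its arguments: {"type":"object","properties":{"steps":{"type":"array"}},"required":["steps"]}

```bash
ls; mkdir -p pics
python3 - <<'E'
from workcell import ctrl
import cv2
print(ctrl.get_obs())
for n in ("scene","top","wrist"):
    im=ctrl.get_image(n); cv2.imwrite(f"pics/{n}0.png",im[:,:,::-1]); print(n,ctrl.camera_info(n))
    for th in ("key","key_grip","stand","housing","bore_mouth","stand_floor"):
        try: print(th,[(d['p'],[round(float(v)) for v in d['uv']]) for d in ctrl.landmark_of(th,n)][:3])
        except Exception as e: print(th,e)
E
```

```text
pics
{'t': 0.0, 'qpos': array([-1.35200674e+00,  4.23815561e-01,  1.63065911e+00, -3.98410525e-06,
        1.08863282e+00, -1.90263380e-02]), 'qvel': array([-0.00037146, -0.00113813,  0.00138499, -0.00116833, -0.00043065,
        0.00018343]), 'joint_torque': array([ 1.99865608e-03, -5.44618893e+01, -2.73666126e+01,  6.44525257e-02,
        2.27624341e-02, -1.04683675e-04]), 'ee_pos': array([ 147.18712258, -607.14046112,  403.92942173]), 'orientation': array([-3.11791251e+00, -3.72504828e-01,  2.42671715e-04]), 'ft_force': array([ 0.06851208, -0.29563198,  0.14527516]), 'moment': array([ 0.04590541, -0.00786042, -0.03361468]), 'width': 87.9572731915631}
scene {'fx': 393.4078015450074, 'fy': 393.4078015450074, 'cx': 275.6646809707202, 'cy': 208.07480570882282, 'origin': array([1455.15985405,   -3.47951293,  627.57462351]), 'attitude': array([-1.65744564, -1.50335384,  0.82739687])}
key [(0.78, [133, 255]), (0.63, [161, 227]), (0.49, [161, 226])]
key_grip [(0.72, [339, 264]), (0.71, [154, 177]), (0.6, [126, 207])]
stand [(0.95, [160, 223])]
housing [(0.66, [292, 216])]
bore_mouth [(0.8
[... 365 characters left out ...]
16])]
stand [(0.73, [411, 266])]
housing [(0.56, [266, 280]), (0.15, [424, 265])]
bore_mouth [(0.61, [260, 279])]
stand_floor [(0.56, [412, 269]), (0.31, [239, 190])]
wrist {'fx': 325.19226210127806, 'fy': 325.19226210127806, 'cx': 283.5197040396192, 'cy': 206.60656937945714, 'T_tool_cam': array([[ 1.36047435e-03, -9.69114674e-01, -2.46606768e-01,
         6.53019748e+01],
       [ 9.99999054e-01,  1.26830595e-03,  5.32585365e-04,
         2.81282396e-01],
       [-2.03363460e-04, -2.46607259e-01,  9.69115482e-01,
         2.06064232e+01],
       [ 0.00000000e+00,  0.00000000e+00,  0.00000000e+00,
         1.00000000e+00]])}
key []
key_grip []
stand []
housing []
bore_mouth []
stand_floor []
```

View pics/scene0.png

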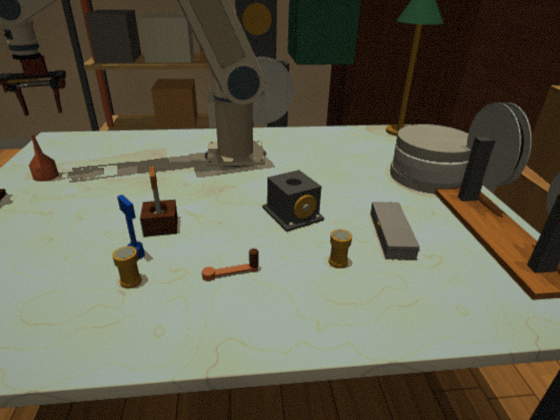

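View pics/top0.png

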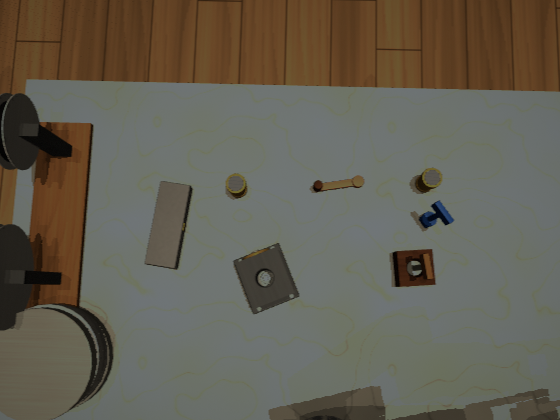

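Run:
```python
import cv2
a=cv2.imread('pics/scene0.png')[130:300,90:370]; cv2.imwrite('pics/sc_crop.png',cv2.resize(a,None,fx=2.8,fy=2.8,interpolation=3))
a=cv2.imread('pics/top0.png')[170:320,220:480]; cv2.imwrite('pics/top_crop.png',cv2.resize(a,None,fx=3,fy=3,interpolation=3))
```

```text
(no output)
```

View pics/sc_crop.png

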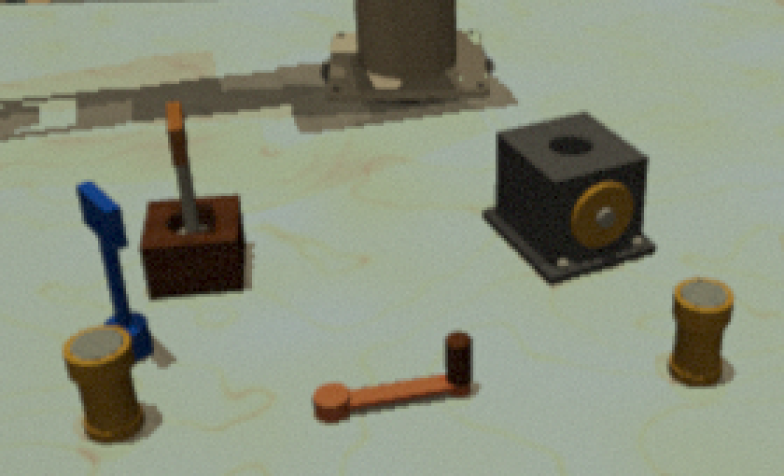

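View pics/top_crop.png

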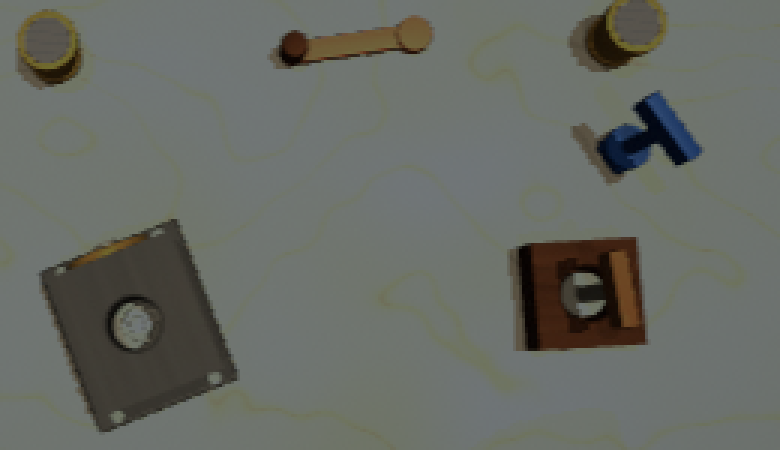

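The real key is the one with the wooden handle and steel shaft standing in the wooden stand (top ~(424,266), scene ~(154,177)). The blue one at top (445,216), scene (126,207) is the look-alike. Next I'll measure coarse positions.

```bash
cat > h.py <<'E'
import numpy as np, cv2
from scipy.spatial.transform import Rotation as R
from workcell import ctrl
def ray(n,uv,obs=None):
    c=ctrl.camera_info(n)
    if n!="wrist":
        d=np.array([(uv[0]-c['cx'])/c['fx'],(uv[1]-c['cy'])/c['fy'],1.]); d/=np.linalg.norm(d)
        return np.array(c['origin']),R.from_rotvec(c['attitude']).as_matrix()@d
    a=np.array([uv[0]-c['cx'],uv[1]-c['cy']]); r=np.hypot(*a); th=r/c['fx']
    d=np.array([*(a/max(r,1e-9)*np.sin(th)),np.cos(th)])
    Rt=R.from_rotvec(obs['orientation']).as_matrix(); T=c['T_tool_cam']
    return Rt@T[:3,3]+obs['ee_pos'],Rt@T[:3,:3]@d
def atz(n,uv,z,obs=None):
    o,d=ray(n,uv,obs); return o+d*(z-o[2])/d[2]
def proj(n,P,obs=None):
    c=ctrl.camera_info(n); P=np.asarray(P,float)
    if n!="wrist":
        q=R.from_rotvec(c['attitude']).as_matrix().T@(P-c['origin']); return np.array([c['cx']+c['fx']*q[0]/q[2],c['cy']+c['fy']*q[1]/q[2]])
    Rt=R.from_rotvec(obs['orientation']).as_matrix(); T=c['T_tool_cam']
    q=T[:3,:3].T@(Rt.T@(P-obs['ee_pos'])-T[:3,3]); r=np.hypot(q[0],q[1]); th=np.arctan2(r,q[2])
    return np.array([c['cx'],c['cy']])+c['fx']*th*q[:2]/max(r,1e-9)
def snap(n,f,crop=None,s=1):
    o=ctrl.get_obs(); im=ctrl.get_image(n)[:,:,::-1].copy(); cv2.imwrite('pics/raw_'+f,im)
    if crop: im=im[crop[1]:crop[3],crop[0]:crop[2]]
    cv2.imwrite('pics/'+f,cv2.resize(im,None,fx=s,fy=s,interpolation=cv2.INTER_CUBIC)); return o
def down(): pass
E
python3 - <<'E'
from h import *
np.set_printoptions(precision=1,suppress=True)
print('grip top',atz('top',(426.5,266),165+10-5),'mouth top',atz('top',(264,278),110),'stand',atz('top',(415,267.5),60))
print('scene mouth',atz('scene',(294,181),110),'key top',atz('scene',(153,167),175), 'stand', atz('scene',(160,210),60))
# housing corners in top (crop/3+ (220,170)); flange corners at z12
for p in [(40,270),(177,220),(238,378),(102,431)]: print(atz('top',(p[0]/3+220,p[1]/3+170),12))
# handle ends, top
for p in [(608,252),(622,327),(629,250),(642,326)]: print(atz('top',(p[0]/3+220,p[1]/3+170),175))
o=ctrl.get_obs(); Rt=R.from_rotvec(o['orientation']).as_matrix(); print(Rt)
E
```

```text
grip top [ 500.  -216.1  170. ] mouth top [463.  163.5 110. ] stand [ 500.1 -215.8   60. ]
scene mouth [466.7 163.1 110. ] key top [ 483.2 -218.2  175. ] stand [ 513.6 -211.2   60. ]
[509.  249.5  12. ]
[556.  130.5  12. ]
[420.2  73.9  12. ]
[371.8 190.4  12. ]
[ 527.4 -206.3  175. ]
[ 470.  -216.4  175. ]
[ 529.3 -222.5  175. ]
[ 471.1 -231.8  175. ]
[[ 1.   0.2 -0. ]
 [ 0.2 -1.  -0. ]
 [-0.  -0.  -1. ]]
```

Emit:
jog_arm(
  steps=[
    [[0.031,-0.0211,0,0,0,0.3,-1],[0.031,-0.0211,0,0,0,0.3,-1],[0.031,-0.0211,0,0,0,0.3,-1],[0.031,-0.0211,0,0,0,0.3,-1],[0.031,-0.0211,0,0,0,0.3,-1],[0.031,-0.0211,0,0,0,0.3,-1],[0.031,-0.0211,0,0,0,0.3,-1],[0.031,-0.0211,0,0,0,0.3,-1],[0.031,-0.0211,0,0,0,0.3,-1],[0.031,-0.0211,0,0,0,0.3,-1],[0.031,-0.0211,0,0,0,0.3,-1],[0.031,-0.0211,0,0,0,0.3,-1],[0.031,-0.0211,0,0,0,0.3,-1],[0.031,-0.0211,0,0,0,0.3,-1],[0,0,0,0,0,0,-1]],
  ],
)

```text
t: 2.3
ee_pos: [516.0, -226.7, 405.0]
orientation: [-3.13, -0.264, -0.004]
ft_force: [-0.6, -0.8, -0.6]
width: 88.0
```

Run:
```python
from h import *
o=snap('wrist','w1.png'); print(o['t'],o['ee_pos'],o['qpos'],R.from_rotvec(o['orientation']).as_matrix().round(3), o['ft_force'])
for th in ('key_grip','key','stand_floor'):
    print(th,[(d['p'],d['uv']) for d in ctrl.landmark_of(th,'wrist')][:2])
```

```text
2.3 [ 515.99960667 -226.71888798  405.02225059] [-0.43545013  0.33279427  1.76783865  0.00178789  1.03878929  0.9659068 ] [[ 0.986  0.168  0.003]
 [ 0.168 -0.986  0.   ]
 [ 0.003 -0.    -1.   ]] [-0.55991008 -0.77032758 -0.59542901]
key_grip [(0.95, [270.7, 235.4]), (0.56, [353.3, 77.2])]
key [(0.94, [327.8, 91.9]), (0.6, [276.9, 196.6])]
stand_floor []
```

View pics/w1.png

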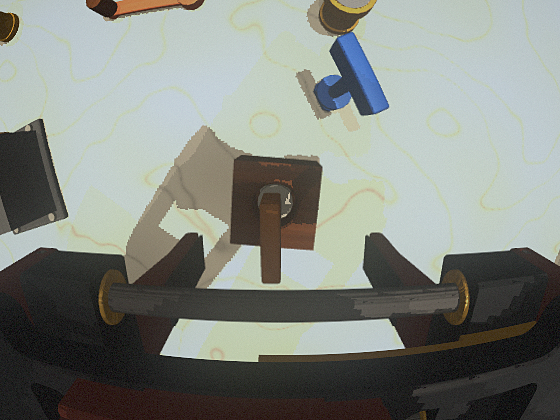

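Run:
```python
from h import *
im=cv2.imread('pics/raw_w1.png')[140:300,210:350]; cv2.imwrite('pics/w1c.png',cv2.resize(im,None,fx=3.7,fy=3.7,interpolation=3))
```

```text
(no output)
```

View pics/w1c.png

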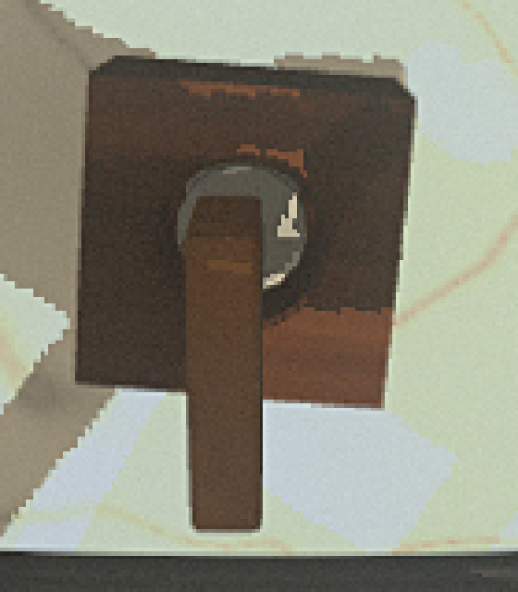

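The enlarged crop shows the wooden-handled key in the wooden stand. The handle's top face runs from crop rows 235 to 530 and columns 187 to 264. Next I'll compute the fine grasp.

Run:
```python
from h import *
np.set_printoptions(precision=1,suppress=True)
o=ctrl.get_obs()
P=[]
for p in [(186,237),(263,236),(262,530),(192,530)]:
    q=(210+p[0]/3.7,140+p[1]/3.7); P.append(atz('wrist',q,175,o)); print(P[-1])
P=np.array(P); c=P.mean(0); d=(P[0]+P[1]-P[2]-P[3])/2; print('c',c,np.linalg.norm(d),np.degrees(np.arctan2(d[1],d[0])),np.linalg.norm(P[0]-P[1]),np.linalg.norm(P[2]-P[3]))
S=np.array([atz('wrist',(210+x/3.7,140+y/3.7),60,o) for x,y in [(93,72),(412,98),(383,407),(77,383)]]);print(S,S.mean(0),np.linalg.norm(S-np.roll(S,1,0),axis=1))
print('hole edge',atz('wrist',(210+243/3.7,140+238/3.7),60,o))
Rt=R.from_rotvec(o['orientation']).as_matrix(); print('tool shift',Rt.T@(np.array([c[0],c[1],318])-o['ee_pos']), 'toolx yaw',np.degrees(np.arctan2(Rt[1,0],Rt[0,0])))
```

```text
[ 522.9 -213.8  175. ]
[ 525.4 -227.4  175. ]
[ 467.3 -236.7  175. ]
[ 465.  -223.3  175. ]
c [ 495.1 -225.3  175. ] 58.785945398114265 9.248522692005853 13.79372944621224 13.63625372314894
[[ 535.  -178.1   60. ]
 [ 542.2 -264.8   60. ]
 [ 452.7 -273.8   60. ]
 [ 445.2 -185.1   60. ]] [ 493.8 -225.5   60. ] [90.1 87.  89.9 89.1]
hole edge [ 495.9 -225.8   60. ]
tool shift [-15.5  -8.1  86.5] toolx yaw 9.421869261965698
```

Run:
```python
from h import *
np.set_printoptions(precision=2,suppress=True)
o=snap('wrist','w2.png',(210,140,350,300),3.7); print(o['ee_pos'],o['qvel'],o['orientation'])
o2=ctrl.get_obs(); print(o2['ee_pos'])
for c in [(436,394)]: pass
t=snap('top','t2.png',(370,230,470,310),7)
s=snap('scene','s2.png',(100,130,200,250),5)
# where do wrist-derived points project in top/scene
for P in [(495,-225.3,175),(522.9,-213.8,175),(535,-178.1,60),(542.2,-264.8,60),(452.7,-273.8,60),(445.2,-185.1,60)]:
    print(P,(proj('top',P)-[370,230])*7,(proj('scene',P)-[100,130])*5)
```

```text
[ 511.81 -230.75  404.5 ] [-0.02 -0.    0.    0.   -0.    0.  ] [-3.13 -0.26  0.  ]
[ 511.59 -231.13  404.57]
(495, -225.3, 175) [427.4  267.45] [247.46 195.15]
(522.9, -213.8, 175) [391.61 182.05] [261.49 218.13]
(535, -178.1, 60) [210.07 163.12] [357.34 418.18]
(542.2, -264.8, 60) [449.4  149.52] [189.01 432.41]
(452.7, -273.8, 60) [477.81 399.3 ] [202.81 348.67]
(445.2, -185.1, 60) [230.67 413.73] [363.41 336.07]
```

View pics/t2.png

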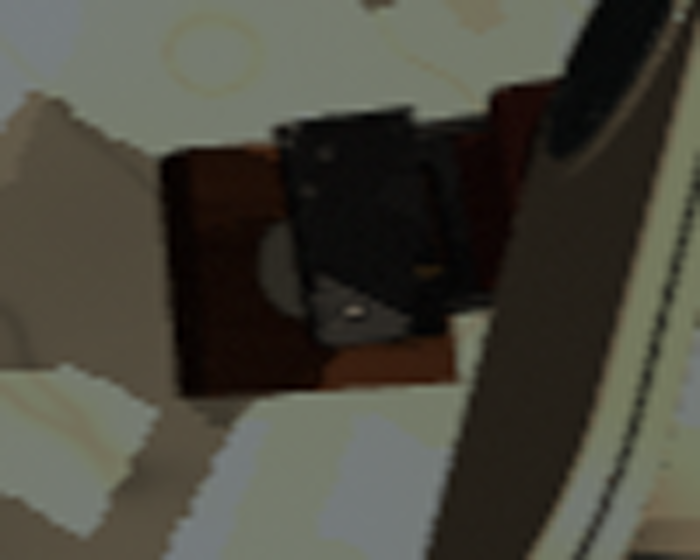

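View pics/w2.png

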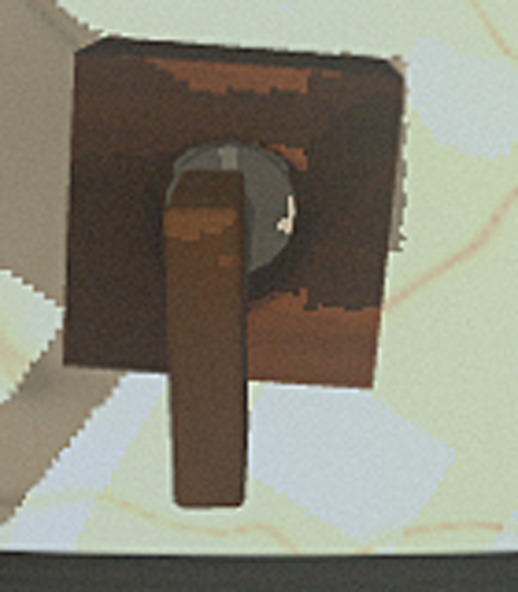

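View pics/s2.png

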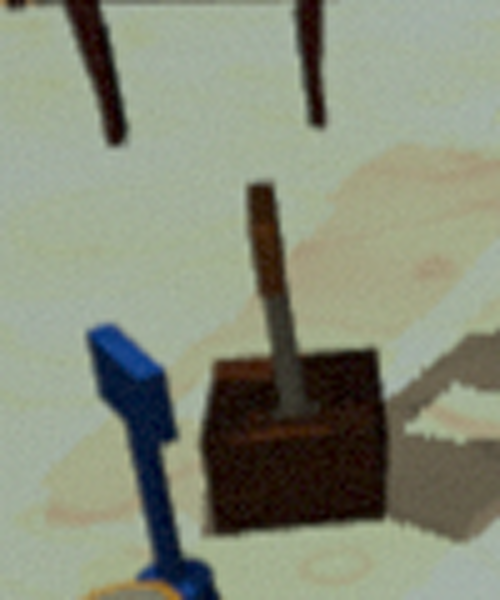

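Run:
```python
from h import *
np.set_printoptions(precision=1,suppress=True)
o=ctrl.get_obs(); print(o['t'],o['ee_pos'],o['qvel'])
oo=dict(o); oo['ee_pos']=np.array([511.81,-230.75,404.5])
P=np.array([atz('wrist',(210+x/3.7,140+y/3.7),175,oo) for x,y in [(165,209),(245,207),(244,503),(174,504)]])
c=P.mean(0); d=(P[0]+P[1]-P[2]-P[3])/2; print('c',c,np.linalg.norm(d),np.degrees(np.arctan2(d[1],d[0])))
S=np.array([atz('wrist',(210+x/3.7,140+y/3.7),60,oo) for x,y in [(76,51),(403,78),(372,388),(63,366)]]);print(S.mean(0))
Rt=R.from_rotvec(o['orientation']).as_matrix(); print('tool shift',Rt.T@(np.array([c[0],c[1],318])-o['ee_pos']), 'toolx yaw',np.degrees(np.arctan2(Rt[1,0],Rt[0,0])),Rt)
```

```text
2.65 [ 511.5 -231.4  404.7] [-0. -0. -0. -0.  0.  0.]
c [ 500.1 -221.   175. ] 58.205358861047465 9.182175856504543
[ 498.9 -221.    60. ]
tool shift [ -9.5 -12.1  86.7] toolx yaw 9.320251378283942 [[ 1.   0.2 -0. ]
 [ 0.2 -1.  -0. ]
 [-0.   0.  -1. ]]
```

Emit:
jog_arm(
  steps=[
    [[-0.0048,-0.0064,0.01,0,0,0,-1],[-0.0048,-0.0064,0.015,0,0,0,-1],[0,0,0.02,0,0,0,-1],[0,0,0.02,0,0,0,-1],[0,0,0.012,0,0,0,-1],[0,0,0.007,0,0,0,-1],[0,0,0.003,0,0,0,-1],[0,0,0,0,0,0,-1],[0,0,0,0,0,0,-1],[0,0,0,0,0,0,-1]],
  ],
)

```text
t: 3.48
ee_pos: [501.2, -219.6, 318.6]
orientation: [3.13, 0.258, 0.002]
ft_force: [-0.7, -1.1, -0.2]
width: 87.5
```

Run:
```python
from h import *
o=snap('wrist','w3.png'); print(o['ee_pos'],o['qvel'].round(3),o['ft_force'])
```

```text
[ 501.191373   -219.55135633  318.55924991] [ 0.001 -0.003  0.001 -0.001 -0.004  0.001] [-0.6847995  -1.09533316 -0.16062168]
```

View pics/w3.png

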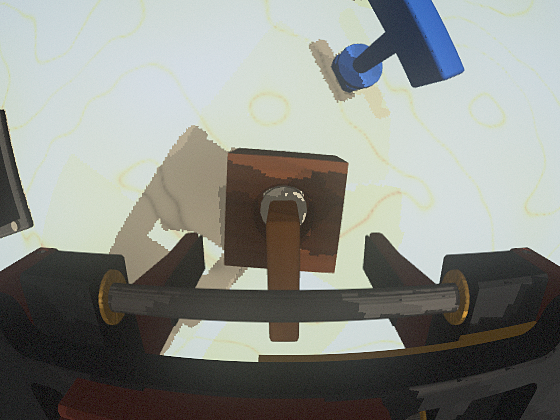

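The handle (col ~284) is centred between the fingers (203 and 365), so I'll close.

Emit:
jog_arm(
  steps=[
    [[0,0,0,0,0,0,0.3],[0,0,0,0,0,0,0.6],[0,0,0,0,0,0,1],[0,0,0,0,0,0,1],[0,0,0,0,0,0,1],[0,0,0,0,0,0,1],[0,0,0,0,0,0,1],[0,0,0,0,0,0,1],[0,0,0,0,0,0,1],[0,0,0,0,0,0,1]],
  ],
)

```text
t: 4.37
ee_pos: [500.8, -219.3, 317.6]
orientation: [-3.131, -0.258, 0.0]
ft_force: [-0.2, -0.1, 0.4]
width: 24.8
```

Emit:
jog_arm(
  steps=[
    [[0,0,0,0,0,0,1],[0,0,0,0,0,0,1],[0,0,0,0,0,0,1],[0,0,0,0,0,0,1],[0,0,0,0,0,0,1],[0,0,0,0,0,0,1]],
  ],
)

```text
t: 4.87
ee_pos: [500.8, -219.3, 317.7]
orientation: [-3.131, -0.258, 0.0]
ft_force: [-0.0, -0.5, 0.6]
width: 13.5
```

Emit:
jog_arm(
  steps=[
    [[0,0,-0.003,0,0,0,1],[0,0,-0.006,0,0,0,1],[0,0,-0.008,0,0,0,1],[0,0,-0.01,0,0,0,1],[0,0,-0.012,0,0,0,1],[0,0,-0.015,0,0,0,1],[0,0,-0.018,0,0,0,1],[0,0,-0.02,0,0,0,1],[0,0,-0.02,0,0,0,1],[0,0,-0.018,0,0,0,1],[0,0,-0.01,0,0,0,1],[0,0,-0.005,0,0,0,1],[0,0,0,0,0,0,1],[0,0,0,0,0,0,1]],
  ],
)

```text
t: 6.03
ee_pos: [500.5, -219.2, 462.3]
orientation: [-3.131, -0.258, 0.001]
ft_force: [0.2, 0.6, -4.6]
width: 13.5
```

Run:
```python
from h import *
o=snap('wrist','w4.png'); print(o['t'],o['ee_pos'],o['qpos'],o['ft_force'],o['moment'],o['width'])
snap('scene','s4.png',(60,60,260,260),3)
Rt=R.from_rotvec(o['orientation']).as_matrix(); print(Rt.round(3))
```

```text
6.0333 [ 500.54312505 -219.16013937  462.28517212] [-4.34475465e-01  2.43133015e-01  1.74893294e+00 -1.91589766e-05
  1.15021035e+00  9.71782865e-01] [ 0.19201846  0.56697892 -4.56931501] [ 0.02934576 -0.00590993 -0.02679873] 13.535926947658744
[[ 0.986  0.164 -0.001]
 [ 0.164 -0.986  0.   ]
 [-0.001 -0.    -1.   ]]
```

View pics/s4.png

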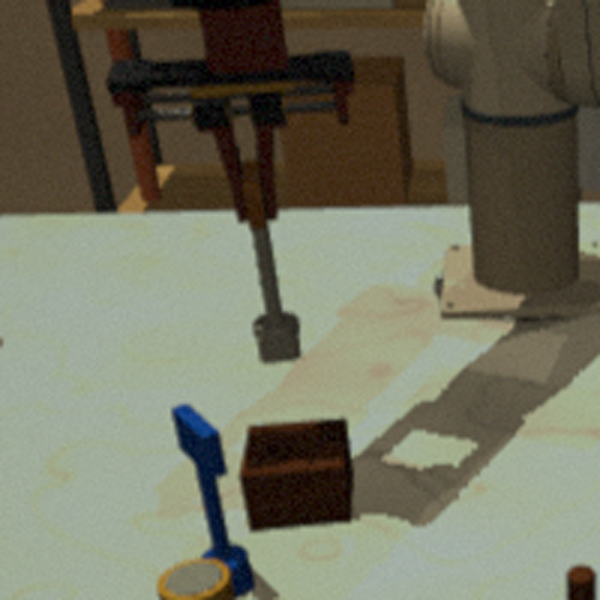

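View pics/w4.png

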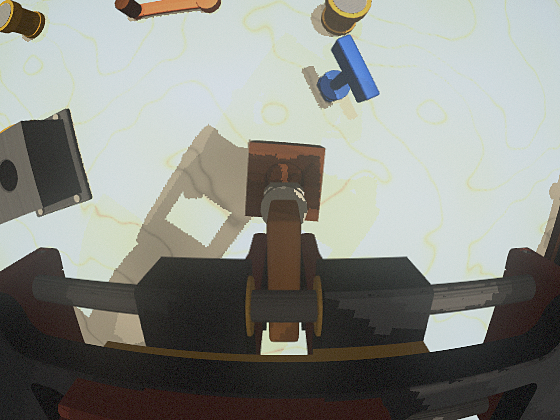

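Emit:
jog_arm(
  steps=[
    [[-0.001,-0.01,0,0,0,0,1],[-0.002,-0.02,0,0,0,0,1],[-0.003,-0.03,0,0,0,0,1],[-0.003,-0.03,0,0,0,0,1],[-0.003,-0.03,0,0,0,0,1],[-0.003,-0.03,0,0,0,0,1],[-0.003,-0.03,0,0,0,0,1],[-0.003,-0.03,0,0,0,0,1],[-0.003,-0.03,0,0,0,0,1],[-0.003,-0.03,0,0,0,0,1],[-0.003,-0.03,0,0,0,0,1],[-0.003,-0.03,0,0,0,0,1],[-0.003,-0.025,0,0,0,0,1],[-0.002,-0.02,0,0,0,0,1],[0,-0.0075,0,0,0,0,1],[0,0,0,0,0,0,1],[0,0,0,0,0,0,1],[0,0,0,0,0,0,1],[0,0,0,0,0,0,1],[0,0,0,0,0,0,1]],
  ],
)

```text
t: 7.8
ee_pos: [400.9, 151.0, 462.6]
orientation: [3.131, 0.256, -0.0]
ft_force: [-0.1, 0.5, -4.4]
width: 13.5
```

Run:
```python
from h import *
o=snap('wrist','w5.png'); print(o['t'],o['ee_pos'],o['qvel'].round(3),o['qpos'],o['ft_force'],o['moment'],o['width'])
Rt=R.from_rotvec(o['orientation']).as_matrix(); print(Rt.round(3))
u=proj('wrist',(464,163,110),o); print(u, proj('wrist',(464,163,36),o), 'socket',proj('wrist',Rt@[0,0,308]+o['ee_pos'],o))
x,y=int(u[0]),int(u[1])
im=cv2.imread('pics/raw_w5.png')[y-40:y+40,x-40:x+40]; cv2.imwrite('pics/w5c.png',cv2.resize(im,None,fx=7,fy=7,interpolation=3)); print(x-40,y-40)
im=np.clip(im.astype(float)*2.5,0,255).astype('uint8');cv2.imwrite('pics/w5d.png',cv2.resize(im,None,fx=7,fy=7,interpolation=3))
```

```text
7.8 [400.94105971 151.02608504 462.60193416] [ 0.002  0.001 -0.003  0.003 -0.001  0.002] [ 3.32505517e-01  4.99133533e-02  1.98047880e+00 -1.58217077e-04
  1.11137423e+00  1.74029160e+00] [-0.1013628   0.49274114 -4.39580652] [-0.00613719  0.03852928  0.02367911] 13.49054732685256
[[ 0.987  0.162 -0.   ]
 [ 0.162 -0.987 -0.   ]
 [-0.     0.    -1.   ]]
[281.41959698 126.66642389] [281.76960044 126.46005798] socket [282.9055405  198.26527237]
241 86
```

View pics/w5.png

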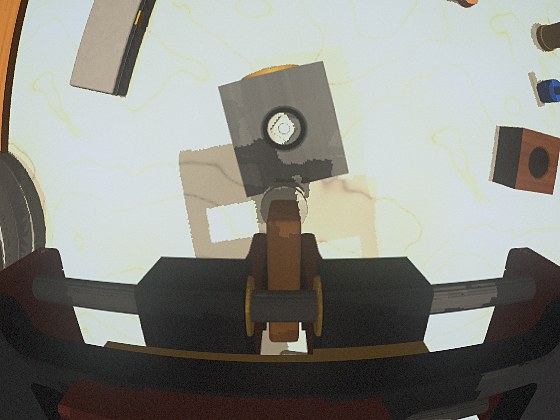

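View pics/w5d.png

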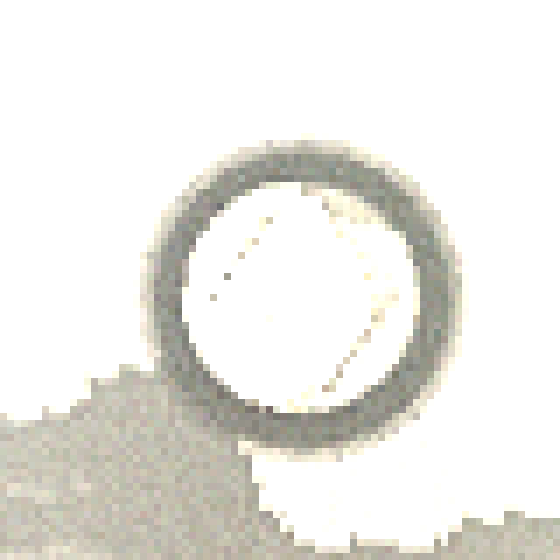

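Run:
```python
from h import *
im=cv2.imread('pics/raw_w5.png')[103:153,258:312]; g=im.astype(float); print(g.min(),np.percentile(g,50),g.max())
g=np.clip((g-150)*255/105,0,255).astype('uint8'); cv2.imwrite('pics/w5e.png',cv2.resize(g,None,fx=11,fy=11,interpolation=2))
o=ctrl.get_obs()
print(atz('wrist',(284.4,128.4),110,o))
```

```text
41.0 113.0 250.0
[462.79912842 159.85352196 110.        ]
```

View pics/w5e.png

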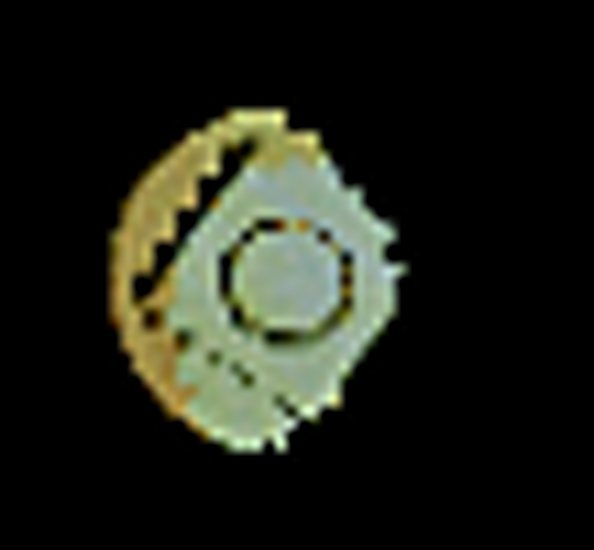

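Run:
```python
from h import *
np.set_printoptions(precision=2,suppress=True)
im=cv2.imread('pics/raw_w5.png'); c=im[170:260,240:330]; cv2.imwrite('pics/w5f.png',cv2.resize(np.clip(c*1.5,0,255).astype('uint8'),None,fx=6.5,fy=6.5,interpolation=3))
o=ctrl.get_obs(); Rt=R.from_rotvec(o['orientation']).as_matrix()
for z in (143,163,183,276,308): 
    for x in (-30,0,30): print(z,x,(proj('wrist',Rt@[x,0,z]+o['ee_pos'],o)-[240,170])*6.5)
for a in range(0,360,45): print('rim',(proj('wrist',Rt@[21*np.cos(np.radians(a)),21*np.sin(np.radians(a)),308]+o['ee_pos'],o)-[240,170])*6.5,'top',(proj('wrist',Rt@[21*np.cos(np.radians(a)),21*np.sin(np.radians(a)),276]+o['ee_pos'],o)-[240,170])*6.5)
# nut fit
pts=lambda a:np.array([atz('wrist',(258+x/11,103+y/11),36,o)[:2] for x,y in a])
print('nut ctr',pts([(288,282)]))
for n,e in dict(UL=[(245,160),(160,297)],LL=[(180,340),(290,410)],LR=[(395,300),(320,415)]).items():
    p=pts(e); d=p[1]-p[0]; print(n,p,np.degrees(np.arctan2(d[1],d[0]))%90)
```

```text
143 -30 [ 275.38 1109.97]
143 0 [275.27 747.59]
143 30 [275.35 305.22]
163 -30 [276.05 958.25]
163 0 [276.07 620.46]
163 30 [276.24 225.3 ]
183 -30 [276.62 833.28]
183 0 [276.71 519.71]
183 30 [276.92 164.04]
276 -30 [278.33 466.39]
276 0 [278.51 240.6 ]
276 30 [278.74   1.82]
308 -30 [278.7  388.26]
308 0 [278.89 183.72]
308 30 [279.1  -30.19]
rim [279.03  34.75] top [278.67  74.53]
rim [386.57  79.05] top [399.12 124.  ]
rim [429.27 184.  ] top [446.56 240.8 ]
rim [383.92 286.44] top [395.62 354.29]
rim [278.76 328.08] top [278.38 400.27]
rim [173.68 286.18] top [161.23 353.99]
rim [128.53 183.63] top [110.5  240.39]
rim [171.42  78.8 ] top [158.13 123.72]
nut ctr [[461.87 159.74]]
UL [[474.75 166.76]
 [457.87 173.67]] 67.74516753041374
LL [[453.4  170.66]
 [447.56 157.13]] 66.64159550504156
LR [[461.86 147.53]
 [447.56 153.7 ]] 66.66516665616297
```

View pics/w5f.png

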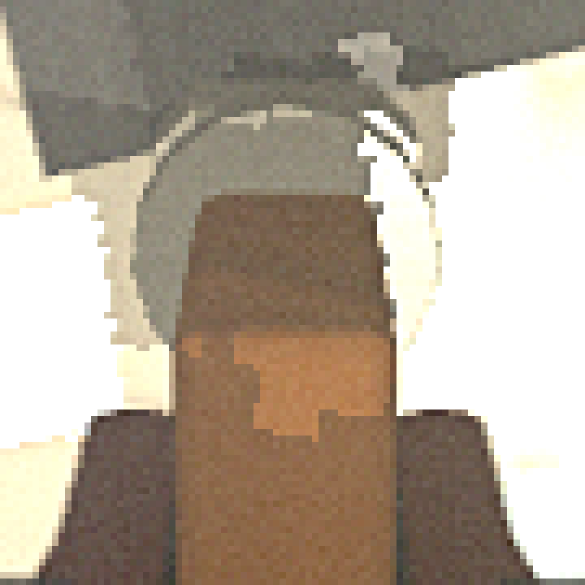

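Emit:
jog_arm(
  steps=[
    [[0.008,0,0,0,0,0,1],[0.018,0,0,0,0,0,1],[0.02,0,0,0,0,0,1],[0.012,0.001,0,0,0,0,1],[0.004,0,0,0,0,-3.2,1],[0,0,0,0,0,-6.4,1],[0,0,0,0,0,-6.4,1],[0,0,0,0,0,-6.4,1],[0,0,0.004,0,0,-6.4,1],[0,0,0.006,0,0,-6.4,1],[0,0,0.006,0,0,-6.4,1],[0,0,0.006,0,0,-6.4,1],[0,0,0.004,0,0,-6.4,1],[0,0,0.002,0,0,-3.2,1],[0,0,0,0,0,0,1],[0,0,0,0,0,0,1],[0,0,0,0,0,0,1],[0,0,0,0,0,0,1],[0,0,0,0,0,0,1]],
  ],
)

```text
t: 9.43
ee_pos: [462.2, 160.9, 434.9]
orientation: [2.62, 1.733, 0.001]
ft_force: [0.7, 0.6, -4.0]
width: 13.9
```

Run:
```python
from h import *
o=snap('wrist','w6.png',(215,120,355,260),4.2); print(o['t'],o['ee_pos'],o['qvel'].round(3),o['qpos'],o['ft_force'],o['moment'],o['width'])
Rt=R.from_rotvec(o['orientation']).as_matrix(); print(Rt.round(4),np.degrees(np.arctan2(Rt[1,0],Rt[0,0])))
snap('scene','s6.png',(200,80,400,260),3.5)
```

```text
9.4333 [462.15857797 160.93217863 434.87678996] [ 0.001 -0.001  0.002  0.001  0.    -0.006] [3.10767284e-01 1.84168452e-01 1.89429899e+00 2.45965090e-06
 1.06277805e+00 7.12713000e-01] [ 0.72652446  0.60031529 -3.97404691] [-0.07187897 -0.04083079  0.002582  ] 13.878707191190905
[[ 3.912e-01  9.203e-01  3.000e-04]
 [ 9.203e-01 -3.912e-01  1.000e-04]
 [ 2.000e-04  3.000e-04 -1.000e+00]] 66.97014004374147
```

View pics/w6.png

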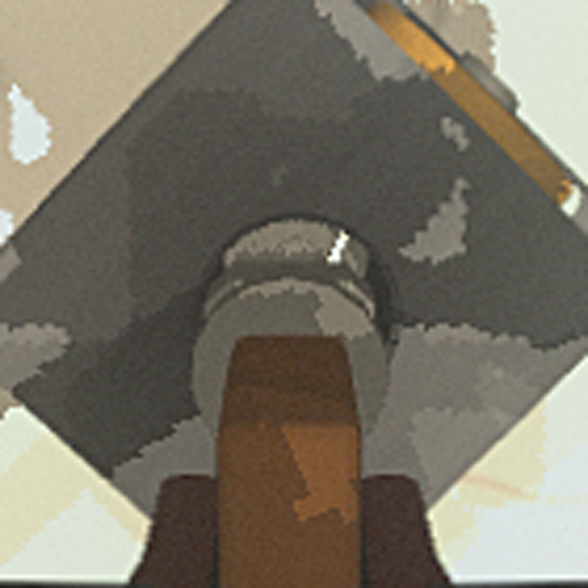

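View pics/s6.png

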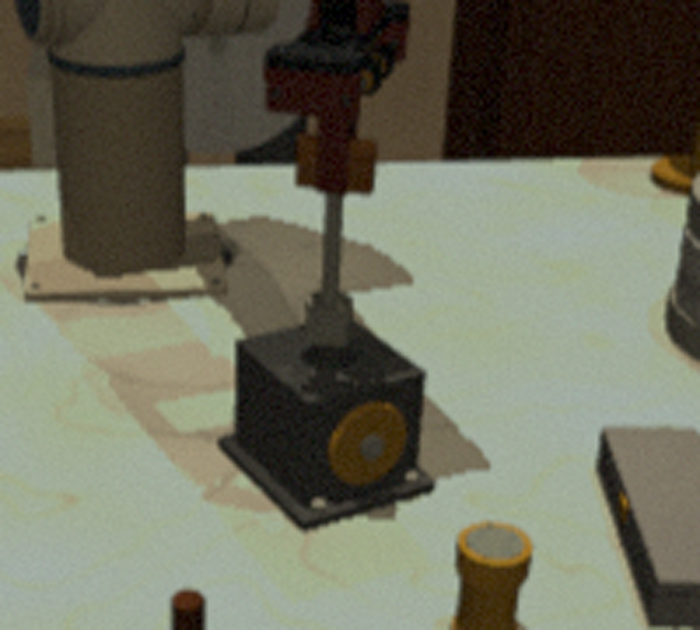

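```bash
cat > ov.py <<'E'
from h import *
import sys
def overlay(raw,out,o,tx,ty,bore,zrim_tool=308,tilt=0,crop=(215,120,355,260),s=5):
    im=cv2.imread('pics/raw_'+raw)[crop[1]:crop[3],crop[0]:crop[2]]; im=cv2.resize(np.clip(im*1.4,0,255).astype('uint8'),None,fx=s,fy=s,interpolation=cv2.INTER_CUBIC)
    Rt=R.from_rotvec(o['orientation']).as_matrix()
    def pl(f,col):
        P=np.array([(proj('wrist',f(a),o)+.5-crop[:2])*s for a in np.linspace(0,2*np.pi,90)]).astype(int); cv2.polylines(im,[P],True,col,1)
    T=lambda x,y,z: Rt@[tx+x+tilt*(z-163),ty+y,z]+o['ee_pos']
    c,sn=np.cos,np.sin
    pl(lambda a:T(21*c(a),21*sn(a),zrim_tool),(0,0,255)); pl(lambda a:T(21*c(a),21*sn(a),zrim_tool-32),(0,255,255))
    for z in (zrim_tool-145-20,zrim_tool-145+20):
        P=np.array([(proj('wrist',T(x,y,z),o)+.5-crop[:2])*s for x,y in [(30,7),(30,-7),(-30,-7),(-30,7)]]).astype(int); cv2.polylines(im,[P],True,(0,255,0),1)
    pl(lambda a:np.array([bore[0]+22*c(a),bore[1]+22*sn(a),110]),(255,0,0)); pl(lambda a:np.array([bore[0]+22*c(a),bore[1]+22*sn(a),20]),(255,0,255))
    cv2.imwrite('pics/'+out,im)
E
python3 - <<'E'
from ov import *
o=ctrl.get_obs()
overlay('w6.png','w6o.png',o,0,0.85,(462.8,159.9))
overlay('w6.png','w6p.png',o,-2.5,0.85,(462.8,159.9))
E
```

View pics/w6o.png

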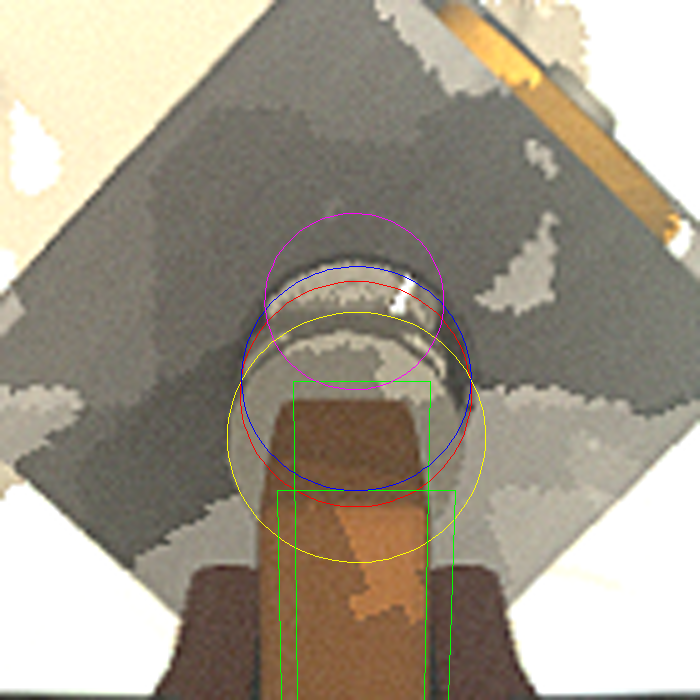

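View pics/w6p.png

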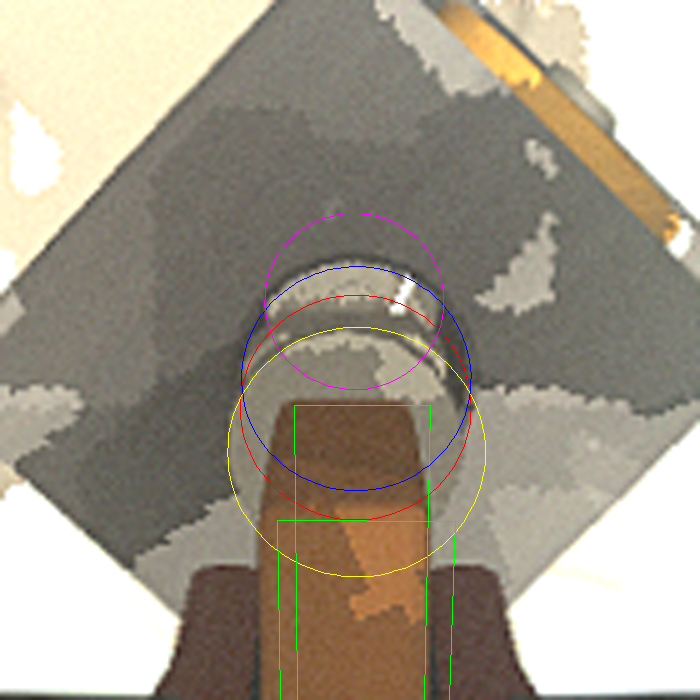

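Run:
```python
from ov import *
for r in ('w5','w6'):
    im=cv2.imread(f'pics/raw_{r}.png')[180:360,230:340]; cv2.imwrite(f'pics/{r}h.png',cv2.resize(np.clip(im*1.6,0,255).astype('uint8'),None,fx=4.4,fy=4.4,interpolation=3)[:792])
a=np.hstack([cv2.imread('pics/w5h.png'),cv2.imread('pics/w6h.png')]); cv2.imwrite('pics/hh.png',cv2.resize(a,(730,598)))
```

```text
(no output)
```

View pics/hh.png

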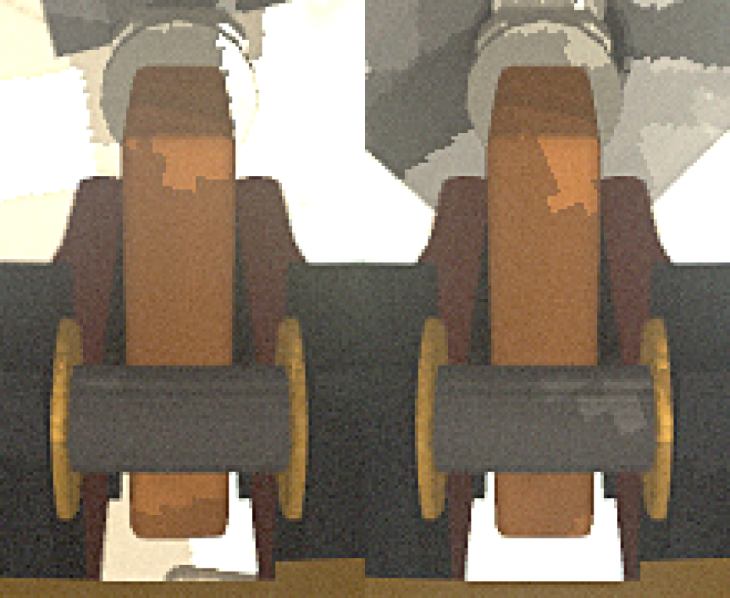

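Run:
```python
from ov import *
o=ctrl.get_obs(); Rt=R.from_rotvec(o['orientation']).as_matrix()
for p in [(0,0,308),(30,7.85,143),(30,-6.15,143),(0,.85,308),(0,21.85,308),(0,-20.15,308)]: print(p,proj('wrist',Rt@np.array(p)+o['ee_pos'],o))
print(o['ee_pos'],o['t'])
```

```text
(0, 0, 308) [284.72722508 198.70260557]
(30, 7.85, 143) [305.68215939 217.65836355]
(30, -6.15, 143) [269.99184434 217.60510359]
(0, 0.85, 308) [285.66504703 198.70429116]
(0, 21.85, 308) [308.78685473 198.75971745]
(0, -20.15, 308) [262.52614136 198.67550588]
[462.06771026 160.97366882 434.82496751] 9.5333
```

Run:
```python
from ov import *
np.set_printoptions(precision=4,suppress=True)
for i in range(3):
    c=ctrl.camera_info('wrist'); print(c['T_tool_cam'],c['cx'],c['cy'],c['fx'])
o=ctrl.get_obs(); o2=ctrl.get_obs(); print(o['orientation']-o2['orientation'],o['ee_pos']-o2['ee_pos'])
```

```text
[[ 0.0014 -0.9693 -0.2459 65.5022]
 [ 1.      0.0017 -0.0014 -0.6801]
 [ 0.0018 -0.2459  0.9693 20.6061]
 [ 0.      0.      0.      1.    ]] 283.5197040396192 206.60656937945714 325.19226210127806
[[ 0.0014 -0.9693 -0.2459 65.5022]
 [ 1.      0.0017 -0.0014 -0.6801]
 [ 0.0018 -0.2459  0.9693 20.6061]
 [ 0.      0.      0.      1.    ]] 283.5197040396192 206.60656937945714 325.19226210127806
[[ 0.0014 -0.9693 -0.2459 65.5022]
 [ 1.      0.0017 -0.0014 -0.6801]
 [ 0.0018 -0.2459  0.9693 20.6061]
 [ 0.      0.      0.      1.    ]] 283.5197040396192 206.60656937945714 325.19226210127806
[0. 0. 0.] [0. 0. 0.]
```

Run:
```python
from ov import *
np.set_printoptions(precision=2,suppress=True)
o=ctrl.get_obs(); Rt=R.from_rotvec(o['orientation']).as_matrix()
tl=lambda P:Rt.T@(P-o['ee_pos'])
print('rim far',tl(atz('wrist',(284.2,183),127,o)),'socktop far',tl(atz('wrist',(284.2,187.4),159,o)),'bore far',tl(atz('wrist',(284.2,173.4),110,o)))
for z in (143,183,230,276,308):
    for x in (0,): print(z,(proj('scene',Rt@[x,0,z]+o['ee_pos'])-[200,80])*3.5, (proj('scene',Rt@[x-3,0,z]+o['ee_pos'])-[200,80])*3.5)
print('mouth',(proj('scene',(462.8,160,110))-[200,80])*3.5)
im=cv2.imread('pics/raw_s6.png')[105:190,270:325]; cv2.imwrite('pics/s6z.png',cv2.resize(np.clip(im*1.3,0,255).astype('uint8'),None,fx=7,fy=7,interpolation=3))
for z in (143,183,230,276,308): print(z,(proj('scene',Rt@[0,0,z]+o['ee_pos'])-[270,105])*7)
```

```text
rim far [ 14.48  -0.5  307.83] socktop far [ 16.59  -0.52 275.83] bore far [ 20.68  -0.51 324.83]
143 [335.07 135.2 ] [331.2  134.76]
183 [332.85 186.  ] [329.06 185.54]
230 [330.36 243.19] [326.65 242.7 ]
276 [328.03 296.71] [324.4  296.19]
308 [326.46 332.59] [322.89 332.06]
mouth [324.58 351.44]
143 [180.13  95.4 ]
183 [175.7 197. ]
230 [170.72 311.38]
276 [166.05 418.42]
308 [162.93 490.18]
```

View pics/s6z.png

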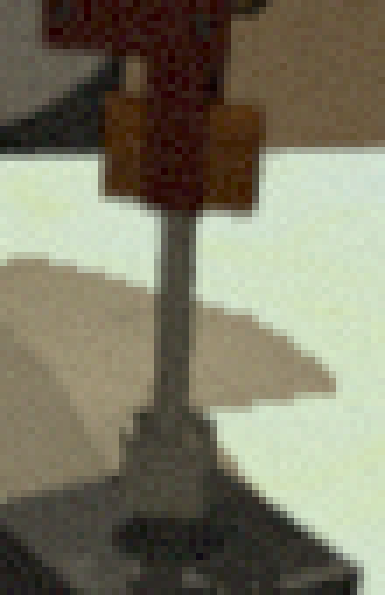

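Emit:
jog_arm(
  steps=[
    [[0.0004,0.0014,0.003,0,0,0,1],[0,0,0.004,0,0,0,1],[0,0,0.003,0,0,0,1],[0,0,0.002,0,0,0,1],[0,0,0,0,0,0,1],[0,0,0,0,0,0,1],[0,0,0,0,0,0,1]],
  ],
)

```text
t: 10.12
ee_pos: [463.5, 160.8, 422.7]
orientation: [-2.619, -1.734, -0.0]
ft_force: [-0.4, 0.3, -4.1]
width: 13.7
```

Run:
```python
from ov import *
o=snap('wrist','w7.png',(250,160,320,230),9); print(o['t'],o['ee_pos'],o['ft_force'],o['moment'],o['width'])
im=cv2.imread('pics/w7.png'); cv2.imwrite('pics/w7.png',np.clip(im*1.7,0,255).astype('uint8'))
snap('scene','s7.png',(260,110,340,200),7)
```

```text
10.1167 [463.53115722 160.81479804 422.7023061 ] [-0.38214371  0.26540529 -4.11221142] [-0.07946112 -0.10768426 -0.05953392] 13.731016264959678
```

View pics/w7.png

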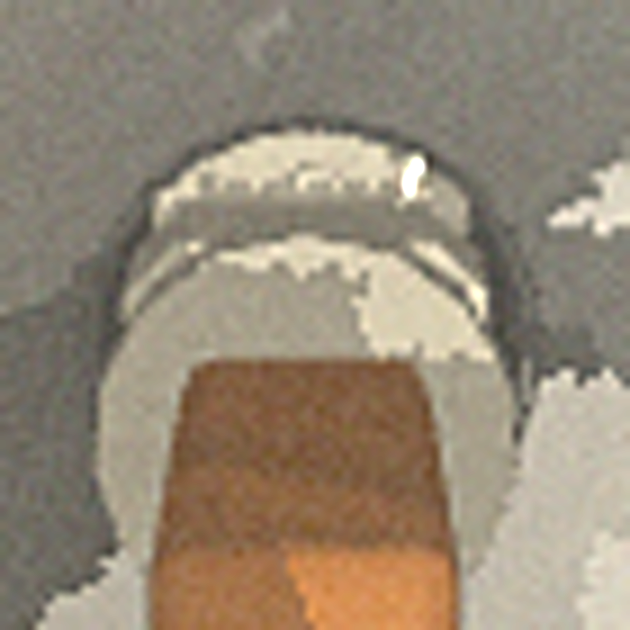

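View pics/s7.png

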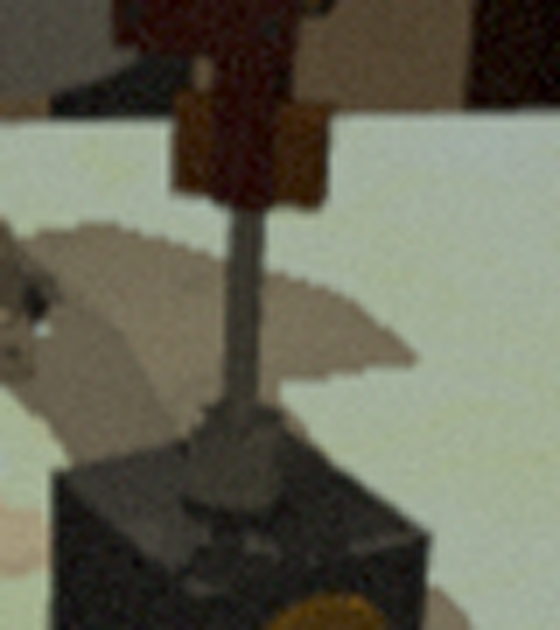

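Run:
```python
from ov import *
def ov2(raw,out,o,tx,ty,bore,nut=66.97,crop=(250,160,320,230),s=9):
    im=cv2.imread('pics/raw_'+raw)[crop[1]:crop[3],crop[0]:crop[2]]; im=cv2.resize(np.clip(im*1.7,0,255).astype('uint8'),None,fx=s,fy=s,interpolation=cv2.INTER_CUBIC)
    Rt=R.from_rotvec(o['orientation']).as_matrix()
    T=lambda x,y,z: Rt@[tx+x,ty+y,z]+o['ee_pos']
    def pl(L,col):
        P=np.array([(proj('wrist',p,o)+.5-crop[:2])*s for p in L]).astype(int); cv2.polylines(im,[P],True,col,1)
    A=np.linspace(0,2*np.pi,90); ci=lambda r:[(r*np.cos(a),r*np.sin(a)) for a in A]
    pl([T(x,y,308) for x,y in ci(21)],(0,0,255)); pl([T(x,y,276) for x,y in ci(21)],(0,255,255))
    sq=lambda x,y:[(x,y),(x,-y),(-x,-y),(-x,y)]
    pl([T(x,y,143) for x,y in sq(30,7)],(0,255,0)); pl([T(x,y,183) for x,y in sq(30,7)],(0,255,0))
    B=lambda L,z:[np.array([bore[0]+x,bore[1]+y,z]) for x,y in L]
    pl(B(ci(22),110),(255,0,0)); pl(B(ci(22),20),(255,0,255))
    t=np.radians(nut); M=np.array([[np.cos(t),-np.sin(t)],[np.sin(t),np.cos(t)]])
    N=[M@p for p in sq(12,12)]; pl(B(N,36),(255,255,0)); pl(B(N,20),(255,255,0))
    cv2.imwrite('pics/'+out,im)
ov2('w7.png','w7o.png',ctrl.get_obs(),-1.5,0,(462.8,160))
print(ctrl.camera_info('wrist')['T_tool_cam'])
```

```text
[[ 1.35879018e-03 -9.69305831e-01 -2.45854347e-01  6.55025819e+01]
 [ 9.99997542e-01  1.74781091e-03 -1.36412665e-03 -6.80560299e-01]
 [ 1.75196282e-03 -2.45851889e-01  9.69305823e-01  2.06060984e+01]
 [ 0.00000000e+00  0.00000000e+00  0.00000000e+00  1.00000000e+00]]
```

View pics/w7o.png

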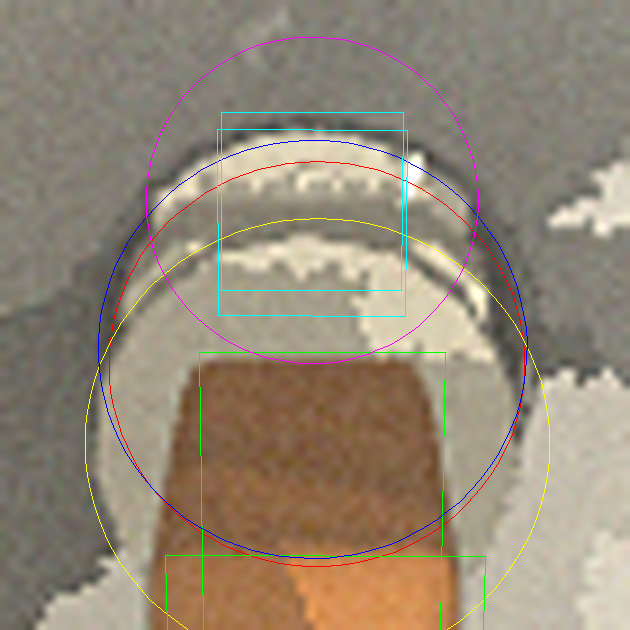

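Run:
```python
from ov import *
a=[]
for r,x,y in (('w4',250,160),('w5',250,165)):
    im=cv2.imread(f'pics/raw_{r}.png')[y:y+65,x:x+65]; a.append(cv2.resize(np.clip(im*1.5,0,255).astype('uint8'),None,fx=6,fy=6,interpolation=3))
cv2.imwrite('pics/sock.png',np.hstack(a))
```

```text
(no output)
```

View pics/sock.png

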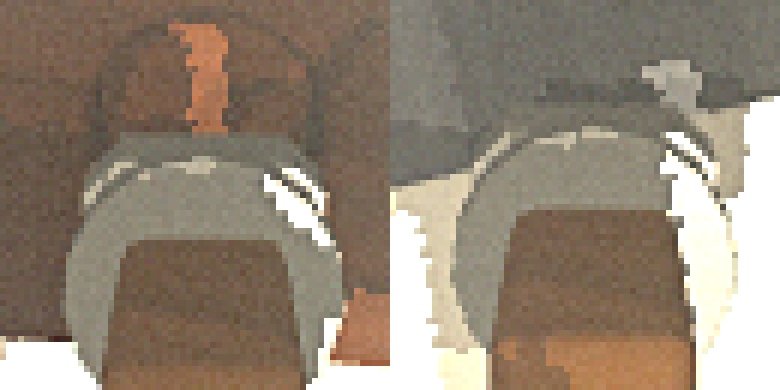

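Run:
```python
from ov import *
np.set_printoptions(precision=2,suppress=True)
o=ctrl.get_obs(); Rt=R.from_rotvec(o['orientation']).as_matrix()
f=lambda u,v,z: Rt.T@(atz('wrist',(250+u/9-.5,160+v/9-.5),z,o)-o['ee_pos'])
print('rim far',f(310,197,114.7),'corners',f(155,205,114.7),f(470,208,114.7),'bore far',f(310,128,110),'bore L',f(152,205,110),f(472,205,110), f(118,290,110),f(495,290,110))
print('disc L R',f(98,420,146.7),f(520,420,146.7), 'handle',f(193,362,239.7),f(425,362,239.7),f(152,555,279.7),f(458,552,279.7))
im=cv2.imread('pics/raw_w7.png')[165:200,260:312]; cv2.imwrite('pics/w7z.png',cv2.resize(np.clip(im*1.8,0,255).astype('uint8'),None,fx=14,fy=14,interpolation=3))
```

```text
rim far [ 15.9   -0.74 308.12] corners [ 15.08 -16.19 308.12] [ 14.83  15.23 308.12] bore far [ 22.15  -0.75 312.82] bore L [ 14.26 -16.75 312.82] [ 14.31  15.69 312.82] [  5.45 -20.31 312.81] [  5.52  18.15 312.82]
disc L R [  1.03 -19.82 276.11] [  1.1   18.24 276.12] handle [ 27.92  -7.37 183.12] [ 27.94   5.86 183.12] [ 28.5   -7.59 143.12] [ 28.66   5.79 143.12]
```

View pics/w7z.png

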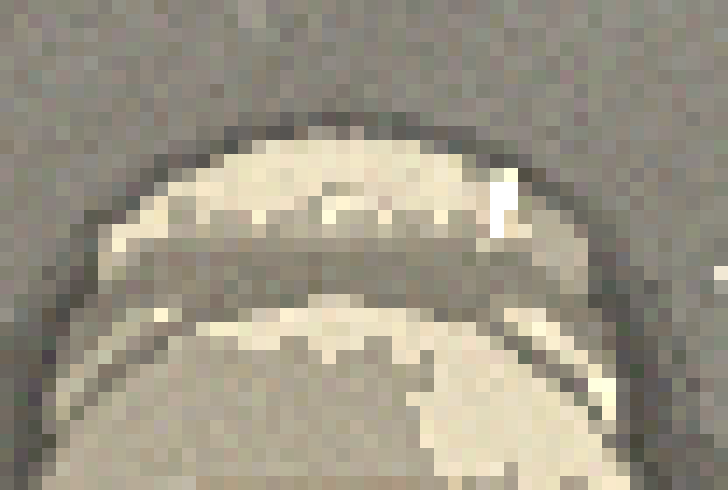

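Emit:
jog_arm(
  steps=[
    [[0.0005,0,0.001,0,0,0,1],[0,0,0.0015,0,0,0,1],[0,0,0.0015,0,0,0,1],[0,0,0.001,0,0,0,1],[0,0,0.001,0,0,0,1],[0,0,0,0,0,0,1],[0,0,0,0,0,0,1]],
  ],
)

```text
t: 10.8
ee_pos: [463.7, 161.3, 416.6]
orientation: [-2.619, -1.734, 0.0]
ft_force: [-0.3, 0.4, -3.2]
width: 13.6
```

Emit:
jog_arm(
  steps=[
    [[0,0,0.0008,0,0,0,1],[0,0,0.0008,0,0,0,1],[0,0,0.0008,0,0,0,1],[0,0,0,0,0,0,1]],
  ],
)

```text
t: 11.13
ee_pos: [463.6, 161.2, 414.1]
orientation: [-2.619, -1.735, 0.0]
ft_force: [0.2, -0.5, -4.0]
width: 14.2
```

Emit:
jog_arm(
  steps=[
    [[0,0,0.0008,0,0,0,1],[0,0,0.0008,0,0,0,1],[0,0,0.0008,0,0,0,1],[0,0,0,0,0,0,1]],
  ],
)

```text
t: 11.47
ee_pos: [463.6, 161.2, 411.7]
orientation: [-2.619, -1.734, 0.0]
ft_force: [1.0, -0.9, -4.1]
width: 13.7
```

Emit:
jog_arm(
  steps=[
    [[0,0,0.002,0,0,0,1],[0,0,0.002,0,0,0,1],[0,0,0.002,0,0,0,1],[0,0,0.002,0,0,0,1],[0,0,0.002,0,0,0,1],[0,0,0,0,0,0,1]],
  ],
)

```text
t: 11.97
ee_pos: [463.6, 161.2, 401.4]
orientation: [-2.619, -1.734, 0.001]
ft_force: [-0.5, 0.4, -3.8]
width: 13.6
```

Emit:
jog_arm(
  steps=[
    [[0,0,0.002,0,0,0,1],[0,0,0.003,0,0,0,1],[0,0,0.003,0,0,0,1],[0,0,0.003,0,0,0,1],[0,0,0.003,0,0,0,1],[0,0,0.002,0,0,0,1],[0,0,0,0,0,0,1]],
  ],
)

```text
t: 12.55
ee_pos: [463.6, 161.2, 385.3]
orientation: [-2.619, -1.734, 0.001]
ft_force: [0.6, -0.2, -4.5]
width: 13.9
```

Emit:
jog_arm(
  steps=[
    [[0,0,0.002,0,0,0,1],[0,0,0.003,0,0,0,1],[0,0,0.003,0,0,0,1],[0,0,0.003,0,0,0,1],[0,0,0.003,0,0,0,1],[0,0,0.002,0,0,0,1],[0,0,0,0,0,0,1]],
  ],
)

```text
t: 13.13
ee_pos: [463.6, 161.2, 369.3]
orientation: [-2.619, -1.734, 0.001]
ft_force: [0.4, -0.5, -3.8]
width: 13.3
```

Emit:
jog_arm(
  steps=[
    [[0,0,0.002,0,0,0,1],[0,0,0.003,0,0,0,1],[0,0,0.003,0,0,0,1],[0,0,0.003,0,0,0,1],[0,0,0.003,0,0,0,1],[0,0,0.002,0,0,0,1],[0,0,0.001,0,0,0,1],[0,0,0,0,0,0,1]],
  ],
)

```text
t: 13.8
ee_pos: [463.6, 161.2, 352.6]
orientation: [-2.619, -1.734, 0.001]
ft_force: [-0.9, -0.0, -4.0]
width: 13.7
```

Emit:
jog_arm(
  steps=[
    [[0,0,0.0008,0,0,0,1],[0,0,0.0008,0,0,0,1],[0,0,0.0008,0,0,0,1],[0,0,0.0008,0,0,0,1],[0,0,0.0008,0,0,0,1],[0,0,0,0,0,0,1]],
  ],
)

```text
t: 14.3
ee_pos: [463.7, 161.2, 348.7]
orientation: [-2.619, -1.734, 0.0]
ft_force: [-0.2, -0.1, -3.2]
width: 14.3
```

Emit:
jog_arm(
  steps=[
    [[0,0,0.0008,0,0,0,1],[0,0,0.0008,0,0,0,1],[0,0,0.0008,0,0,0,1],[0,0,0,0,0,0,1]],
  ],
)

```text
t: 14.63
ee_pos: [463.6, 161.2, 346.3]
orientation: [-2.619, -1.735, 0.0]
ft_force: [-0.2, -0.2, -4.8]
width: 13.8
```

Emit:
jog_arm(
  steps=[
    [[0,0,0.0008,0,0,0,1],[0,0,0.0008,0,0,0,1],[0,0,0.0008,0,0,0,1],[0,0,0,0,0,0,1]],
  ],
)

```text
t: 14.97
ee_pos: [463.6, 161.2, 343.9]
orientation: [-2.619, -1.734, 0.0]
ft_force: [0.1, 0.7, -3.4]
width: 14.1
```

Nominal rim height is about at the nut's top. I'll keep going in small steps and watch the force.

Emit:
jog_arm(
  steps=[
    [[0,0,0.0007,0,0,0,1],[0,0,0.0007,0,0,0,1],[0,0,0.0006,0,0,0,1],[0,0,0,0,0,0,1]],
  ],
)

```text
t: 15.3
ee_pos: [463.8, 161.3, 342.0]
orientation: [2.619, 1.734, 0.001]
ft_force: [0.6, 0.8, -4.6]
width: 14.1
```

Emit:
jog_arm(
  steps=[
    [[0,0,0.0007,0,0,0,1],[0,0,0.0007,0,0,0,1],[0,0,0.0006,0,0,0,1],[0,0,0,0,0,0,1]],
  ],
)

```text
t: 15.63
ee_pos: [463.8, 161.3, 340.1]
orientation: [2.619, 1.734, 0.001]
ft_force: [0.3, 0.1, -4.4]
width: 13.8
```

Emit:
jog_arm(
  steps=[
    [[0,0,0.0007,0,0,0,1],[0,0,0.0007,0,0,0,1],[0,0,0.0006,0,0,0,1],[0,0,0,0,0,0,1]],
  ],
)

```text
t: 15.97
ee_pos: [463.8, 161.3, 338.0]
orientation: [2.619, 1.734, 0.0]
ft_force: [1.3, 0.6, -3.9]
width: 13.9
```

Emit:
jog_arm(
  steps=[
    [[0,0,0.0007,0,0,0,1],[0,0,0.0007,0,0,0,1],[0,0,0.0007,0,0,0,1],[0,0,0.0007,0,0,0,1],[0,0,0.0007,0,0,0,1],[0,0,0,0,0,0,1]],
  ],
)

```text
t: 16.47
ee_pos: [463.8, 161.3, 334.5]
orientation: [2.619, 1.734, 0.0]
ft_force: [1.4, 0.7, -3.4]
width: 13.8
```

Emit:
jog_arm(
  steps=[
    [[0,0,0.0007,0,0,0,1],[0,0,0.0007,0,0,0,1],[0,0,0.0007,0,0,0,1],[0,0,0.0004,0,0,0,1],[0,0,0,0,0,0,1]],
  ],
)

```text
t: 16.88
ee_pos: [463.8, 161.3, 332.0]
orientation: [2.619, 1.735, 0.0]
ft_force: [2.1, 0.1, -3.5]
width: 13.9
```

Emit:
jog_arm(
  steps=[
    [[0,0,0.0005,0,0,0,1],[0,0,0.0005,0,0,0,1],[0,0,0,0,0,0,1]],
  ],
)

```text
t: 17.13
ee_pos: [463.8, 161.3, 331.1]
orientation: [2.619, 1.734, 0.0]
ft_force: [0.8, -0.3, -3.1]
width: 13.9
```

Emit:
jog_arm(
  steps=[
    [[0,0,0.0005,0,0,0,1],[0,0,0.0005,0,0,0,1],[0,0,0,0,0,0,1]],
  ],
)

```text
t: 17.38
ee_pos: [463.7, 161.3, 330.0]
orientation: [2.619, 1.735, 0.0]
ft_force: [2.2, 0.9, -3.7]
width: 13.8
```

Emit:
jog_arm(
  steps=[
    [[0,0,0.0005,0,0,0,1],[0,0,0.0005,0,0,0,1],[0,0,0,0,0,0,1]],
  ],
)

```text
t: 17.63
ee_pos: [463.7, 161.3, 329.0]
orientation: [2.619, 1.734, 0.0]
ft_force: [2.8, 0.3, -2.3]
width: 14.0
```

Emit:
jog_arm(
  steps=[
    [[0,0,0.0005,0,0,0,1],[0,0,0.0005,0,0,0,1],[0,0,0,0,0,0,1]],
  ],
)

```text
t: 17.88
ee_pos: [463.7, 161.3, 328.1]
orientation: [2.619, 1.735, 0.0]
ft_force: [1.2, 1.3, -3.8]
width: 13.9
```

Emit:
jog_arm(
  steps=[
    [[0,0,0.0005,0,0,0,1],[0,0,0,0,0,0,1]],
  ],
)

```text
t: 18.05
ee_pos: [463.8, 161.3, 327.7]
orientation: [2.619, 1.734, 0.0]
ft_force: [1.9, -0.3, -1.8]
width: 14.1
```

Emit:
jog_arm(
  steps=[
    [[0,0,0.0005,0,0,0,1],[0,0,0,0,0,0,1]],
  ],
)

```text
t: 18.22
ee_pos: [463.8, 161.3, 327.6]
orientation: [2.619, 1.734, 0.001]
ft_force: [0.4, 1.7, 4.7]
width: 14.2
```

```bash
python3 -c "
from h import *
o=ctrl.get_obs();print(o['moment'],o['qpos'],o['joint_torque'])"
```

```text
[ 0.0292836  -0.21294233 -0.02193812] [3.10437219e-01 3.42743213e-01 1.97888581e+00 3.26524087e-05
 8.19609468e-01 7.11418792e-01] [ 7.08544068e-02 -4.07501972e+01 -1.90330482e+01  3.22361221e-02
  3.16229900e-01 -3.12901300e-02]
```

Emit:
jog_arm(
  steps=[
    [[0,0,0,0,0,1,1],[0,0,0,0,0,2,1],[0,0,0,0,0,2,1],[0,0,0,0,0,2,1],[0,0,0,0,0,2,1],[0,0,0,0,0,2,1]],
  ],
)

```text
t: 18.72
ee_pos: [464.0, 161.4, 327.6]
orientation: [2.775, 1.473, 0.002]
ft_force: [1.3, 0.7, 4.5]
width: 13.7
```

```bash
python3 -c "
from h import *
o=ctrl.get_obs();print(o['moment'],o['ft_force'],o['width'],o['ee_pos']);Rt=R.from_rotvec(o['orientation']).as_matrix();print(np.degrees(np.arctan2(Rt[1,0],Rt[0,0])))"
```

```text
[ 0.08500896 -0.38301005  0.18323803] [1.33412391 0.72054948 4.45217183] 13.742471212907475 [464.00197983 161.36205524 327.61265766]
55.92290385349742
```

Emit:
jog_arm(
  steps=[
    [[0,0,0,0,0,2,1],[0,0,0,0,0,2,1],[0,0,0,0,0,2,1],[0,0,0,0,0,2,1],[0,0,0,0,0,2,1],[0,0,0,0,0,2,1]],
  ],
)

```text
t: 19.22
ee_pos: [464.0, 161.4, 327.6]
orientation: [2.913, 1.175, 0.002]
ft_force: [1.8, 0.7, 3.9]
width: 14.3
```

```bash
cat > st.py <<'E'
from h import *
o=ctrl.get_obs();Rt=R.from_rotvec(o['orientation']).as_matrix();print(o['t'],'M',o['moment'].round(3),'F',o['ft_force'].round(1),round(o['width'],1),o['ee_pos'].round(1),'yaw',round(np.degrees(np.arctan2(Rt[1,0],Rt[0,0])),2),'tq6',o['joint_torque'][5].round(3))
E
python3 st.py
```

```text
19.2167 M [ 0.094 -0.458  0.22 ] F [1.8 0.7 3.9] 14.3 [464.  161.4 327.6] yaw 43.93 tq6 -0.349
```

Emit:
jog_arm(
  steps=[
    [[0,0,0,0,0,1.5,1],[0,0,0,0,0,1.5,1],[0,0,0,0,0,1.5,1],[0,0,0,0,0,1.5,1]],
  ],
)

```text
t: 19.55
ee_pos: [464.1, 161.4, 327.6]
orientation: [2.971, 1.021, 0.002]
ft_force: [2.3, 0.4, 3.9]
width: 13.7
```

```bash
python3 st.py
```

```text
19.55 M [-0.042 -0.483  0.213] F [2.3 0.4 3.9] 13.7 [464.1 161.4 327.6] yaw 37.95 tq6 -0.214
```

Emit:
jog_arm(
  steps=[
    [[0,0,0,0,0,1,1],[0,0,0,0,0,1,1],[0,0,0,0,0,1,1]],
  ],
)

```text
t: 19.8
ee_pos: [464.1, 161.4, 327.6]
orientation: [2.996, 0.944, 0.002]
ft_force: [1.1, 0.6, 5.7]
width: 13.7
```

```bash
python3 st.py
```

```text
19.8 M [ 0.047 -0.444  0.247] F [1.1 0.6 5.7] 13.7 [464.1 161.4 327.6] yaw 34.98 tq6 -0.064
```

Emit:
jog_arm(
  steps=[
    [[0,0,0,0,0,1,1],[0,0,0,0,0,1,1],[0,0,0,0,0,1,1]],
  ],
)

```text
t: 20.05
ee_pos: [464.1, 161.3, 327.6]
orientation: [3.02, 0.865, 0.002]
ft_force: [2.2, -0.6, 5.9]
width: 13.5
```

```bash
python3 st.py
```

```text
20.05 M [-0.03  -0.407  0.201] F [ 2.2 -0.6  5.9] 13.5 [464.1 161.3 327.6] yaw 31.98 tq6 -0.066
```

Emit:
jog_arm(
  steps=[
    [[0,0,0,0,0,1,1],[0,0,0,0,0,1,1]],
  ],
)

```text
t: 20.22
ee_pos: [464.0, 161.3, 327.6]
orientation: [3.035, 0.813, 0.002]
ft_force: [2.2, -0.1, 6.2]
width: 13.6
```

```bash
python3 st.py
```

```text
20.2167 M [-0.027 -0.445  0.208] F [ 2.2 -0.1  6.2] 13.6 [464.  161.3 327.6] yaw 29.98 tq6 -0.066
```

Emit:
jog_arm(
  steps=[
    [[0,0,0,0,0,1,1],[0,0,0,0,0,1,1]],
  ],
)

```text
t: 20.38
ee_pos: [464.1, 161.3, 327.6]
orientation: [3.048, 0.759, 0.002]
ft_force: [2.5, -0.0, 6.1]
width: 13.7
```

```bash
python3 st.py
```

```text
20.3833 M [-0.027 -0.439  0.232] F [ 2.5 -0.   6.1] 13.7 [464.1 161.3 327.6] yaw 27.98 tq6 -0.066
```

Emit:
jog_arm(
  steps=[
    [[0,0,0,0,0,1,1],[0,0,0,0,0,1,1]],
  ],
)

```text
t: 20.55
ee_pos: [464.1, 161.3, 327.6]
orientation: [3.061, 0.706, 0.002]
ft_force: [1.8, 0.5, 5.3]
width: 13.7
```

```bash
python3 st.py
```

```text
20.55 M [-0.04  -0.428  0.243] F [1.8 0.5 5.3] 13.7 [464.1 161.3 327.6] yaw 25.98 tq6 -0.066
```

Emit:
jog_arm(
  steps=[
    [[0,0,0,0,0,1,1],[0,0,0,0,0,1,1]],
  ],
)

```text
t: 20.72
ee_pos: [464.1, 161.3, 327.6]
orientation: [3.073, 0.653, 0.002]
ft_force: [2.5, -0.4, 5.3]
width: 13.9
```

```bash
python3 st.py
```

```text
20.7167 M [-0.049 -0.479  0.201] F [ 2.5 -0.4  5.3] 13.9 [464.1 161.3 327.6] yaw 23.98 tq6 -0.066
```

Emit:
jog_arm(
  steps=[
    [[0,0,0,0,0,1,1],[0,0,0,0,0,1,1]],
  ],
)

```text
t: 20.88
ee_pos: [464.1, 161.3, 327.6]
orientation: [3.084, 0.599, 0.002]
ft_force: [2.7, -0.2, 6.1]
width: 13.5
```

```bash
python3 st.py
```

```text
20.8833 M [ 0.011 -0.449  0.182] F [ 2.7 -0.2  6.1] 13.5 [464.1 161.3 327.6] yaw 21.98 tq6 -0.066
```

Emit:
jog_arm(
  steps=[
    [[0,0,0,0,0,1,1],[0,0,0,0,0,1,1]],
  ],
)

```text
t: 21.05
ee_pos: [464.1, 161.3, 327.6]
orientation: [3.094, 0.545, 0.002]
ft_force: [1.4, -0.4, 6.0]
width: 13.8
```

```bash
python3 st.py
```

```text
21.05 M [ 0.031 -0.389  0.418] F [ 1.4 -0.4  6. ] 13.8 [464.1 161.3 327.6] yaw 19.99 tq6 0.136
```

Emit:
jog_arm(
  steps=[
    [[0,0,0,0,0,0,1]],
  ],
)

```text
t: 21.13
ee_pos: [464.1, 161.3, 327.6]
orientation: [3.094, 0.545, 0.002]
ft_force: [1.3, 0.1, 5.7]
width: 13.8
```

```bash
python3 st.py
```

```text
21.1333 M [-0.018 -0.443  0.441] F [1.3 0.1 5.7] 13.8 [464.1 161.3 327.6] yaw 20.0 tq6 0.644
```

Emit:
jog_arm(
  steps=[
    [[0,0,0,0,0,0.3,1],[0,0,0,0,0,0,1]],
  ],
)

```text
t: 21.3
ee_pos: [464.0, 161.3, 327.6]
orientation: [3.095, 0.539, 0.002]
ft_force: [2.1, -0.3, 6.2]
width: 13.7
```

```bash
python3 st.py
```

```text
21.3 M [ 0.058 -0.437  0.388] F [ 2.1 -0.3  6.2] 13.7 [464.  161.3 327.6] yaw 19.75 tq6 0.519
```

Emit:
jog_arm(
  steps=[
    [[0,0,0,0,0,0.4,1],[0,0,0,0,0,0,1]],
  ],
)

```text
t: 21.47
ee_pos: [464.1, 161.4, 327.7]
orientation: [3.097, 0.528, 0.002]
ft_force: [2.1, -0.3, 5.3]
width: 13.9
```

```bash
python3 st.py
python3 - <<'E'
from ov import *
o=snap('wrist','w8.png',(230,180,340,360),3.3)
E
```

```text
21.4667 M [ 0.029 -0.409  0.467] F [ 2.1 -0.3  5.3] 13.9 [464.1 161.4 327.7] yaw 19.36 tq6 0.601
```

View pics/w8.png

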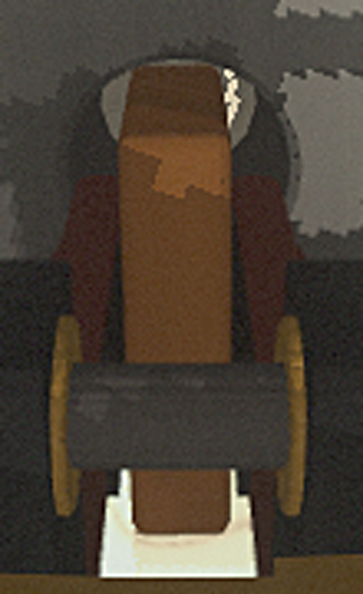

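Emit:
jog_arm(
  steps=[
    [[0,0,0,0,0,0.3,1],[0,0,0,0,0,0.3,1]],
  ],
)

```text
t: 21.68
ee_pos: [464.0, 161.4, 327.6]
orientation: [3.099, 0.512, 0.002]
ft_force: [1.3, 1.6, 6.1]
width: 14.0
```

```bash
python3 st.py
```

```text
21.6833 M [ 0.057 -0.449  0.653] F [1.3 1.6 6.1] 14.0 [464.  161.4 327.6] yaw 18.77 tq6 0.527
```

Emit:
jog_arm(
  steps=[
    [[0,0,0,0,0,0,1],[0,0,0,0,0,0,1]],
  ],
)

```text
t: 21.85
ee_pos: [464.0, 161.4, 327.6]
orientation: [3.099, 0.513, 0.002]
ft_force: [2.2, 0.2, 6.0]
width: 14.1
```

```bash
python3 st.py
```

```text
21.85 M [-0.011 -0.439  0.585] F [2.2 0.2 6. ] 14.1 [464.  161.4 327.6] yaw 18.79 tq6 0.624
```

Emit:
jog_arm(
  steps=[
    [[0,0,0,0,0,-1.5,1],[0,0,0,0,0,-2,1],[0,0,0,0,0,-2,1],[0,0,0,0,0,-1,1],[0,0,0,0,0,0,1]],
  ],
)

```text
t: 22.27
ee_pos: [463.9, 161.4, 327.6]
orientation: [-3.065, -0.686, -0.001]
ft_force: [1.2, 1.1, 6.4]
width: 13.9
```

```bash
python3 st.py
```

```text
22.2667 M [ 0.158 -0.257  0.071] F [1.2 1.1 6.4] 13.9 [463.9 161.4 327.6] yaw 25.24 tq6 -0.255
```

Emit:
jog_arm(
  steps=[
    [[0,0,-0.001,0,0,0,1],[0,0,-0.002,0,0,0,1],[0,0,-0.003,0,0,0,1],[0,0,-0.003,0,0,0,1],[0,0,-0.003,0,0,0,1]],
  ],
)

```text
t: 22.68
ee_pos: [463.6, 161.3, 339.1]
orientation: [-3.066, -0.686, 0.001]
ft_force: [2.3, 1.2, -6.1]
width: 13.8
```

```bash
python3 st.py
```

```text
22.6833 M [ 0.413 -0.773  0.019] F [ 2.3  1.2 -6.1] 13.8 [463.6 161.3 339.1] yaw 25.22 tq6 0.034
```

Emit:
jog_arm(
  steps=[
    [[0,0,-0.003,0,0,0,1],[0,0,-0.004,0,0,0,1],[0,0,-0.006,0,0,0,1],[0,0,-0.008,0,0,0,1],[0,0,-0.01,0,0,0,1],[0,0,-0.01,0,0,0,1],[0,0,-0.01,0,0,0,1],[0,0,-0.01,0,0,0,1],[0,0,-0.01,0,0,0,1],[0,0,-0.01,0,0,0,1],[0,0,-0.01,0,0,0,1],[0,0,-0.01,0,0,0,1],[0,0,-0.01,0,0,0,1],[0,0,-0.008,0,0,0,1],[0,0,-0.004,0,0,0,1],[0,0,0,0,0,0,1],[0,0,0,0,0,0,1]],
  ],
)

```text
t: 24.1
ee_pos: [463.6, 161.2, 462.0]
orientation: [-3.066, -0.686, 0.0]
ft_force: [0.0, -0.8, -4.6]
width: 14.0
```

```bash
python3 st.py
```

```text
24.1 M [-0.017  0.025  0.026] F [ 0.  -0.8 -4.6] 14.0 [463.6 161.2 462. ] yaw 25.23 tq6 -0.0
```

Emit:
jog_arm(
  steps=[
    [[0,0,0,0,0,3,1],[0,0,0,0,0,5,1],[0,0,0,0,0,5,1],[0,0,0,0,0,2.85,1],[-0.001,0.01,0,0,0,0,1],[-0.002,0.02,0,0,0,0,1],[-0.002,0.03,0,0,0,0,1],[-0.002,0.03,0,0,0,0,1],[-0.002,0.03,0,0,0,0,1],[-0.002,0.03,0,0,0,0,1],[-0.002,0.03,0,0,0,0,1],[-0.002,0.03,0,0,0,0,1],[-0.002,0.03,0,0,0,0,1],[-0.002,0.03,0,0,0,0,1],[-0.002,0.03,0,0,0,0,1],[-0.002,0.03,0,0,0,0,1],[-0.0016,0.03,0,0,0,0,1],[-0.001,0.015,0,0,0,0,1],[0,0.0064,0,0,0,0,1],[0,0,0,0,0,0,1]],
  ],
)

```text
t: 25.77
ee_pos: [500.3, -220.3, 461.5]
orientation: [-3.131, -0.255, 0.001]
ft_force: [1.2, 0.5, -3.3]
width: 13.6
```

Emit:
jog_arm(
  steps=[
    [[0,0,0,0,0,0,1],[0,0,0,0,0,0,1],[0,0,0,0,0,0,1],[0,0,0,0,0,0,1],[0,0,0,0,0,0,1]],
  ],
)

```text
t: 26.18
ee_pos: [500.6, -218.4, 462.2]
orientation: [-3.131, -0.259, -0.0]
ft_force: [-0.8, -1.0, -3.2]
width: 14.0
```

```bash
python3 st.py
python3 - <<'E'
from ov import *
o=ctrl.get_obs(); Rt=R.from_rotvec(o['orientation']).as_matrix(); print(Rt.T@(np.array([500.6,-219.2,462.3])-o['ee_pos']))
E
```

```text
26.1833 M [-0.008  0.003  0.022] F [-0.8 -1.  -3.2] 14.0 [ 500.6 -218.4  462.2] yaw 9.45 tq6 0.001
[-0.139967    0.76848934 -0.07939839]
```

Emit:
jog_arm(
  steps=[
    [[-0.0003,0.0008,0.004,0,0,0,1],[0,0,0.01,0,0,0,1],[0,0,0.014,0,0,0,1],[0,0,0.014,0,0,0,1],[0,0,0.014,0,0,0,1],[0,0,0.012,0,0,0,1],[0,0,0.008,0,0,0,1],[0,0,0.004,0,0,0,1],[0,0,0.002,0,0,0,1],[0,0,0,0,0,0,1],[0,0,0,0,0,0,1],[0,0,0,0,0,0,1]],
  ],
)

```text
t: 27.18
ee_pos: [500.6, -220.2, 380.8]
orientation: [3.13, 0.257, 0.002]
ft_force: [-0.3, 0.1, -3.7]
width: 13.8
```

```bash
python3 st.py
python3 - <<'E'
from ov import *
snap('wrist','w9.png',(240,150,330,240),7)
cv2.imwrite('pics/w9.png',np.clip(cv2.imread('pics/w9.png')*1.8,0,255).astype('uint8'))
E
```

```text
27.1833 M [-0.049  0.005  0.008] F [-0.3  0.1 -3.7] 13.8 [ 500.6 -220.2  380.8] yaw 9.37 tq6 -0.0
```

View pics/w9.png

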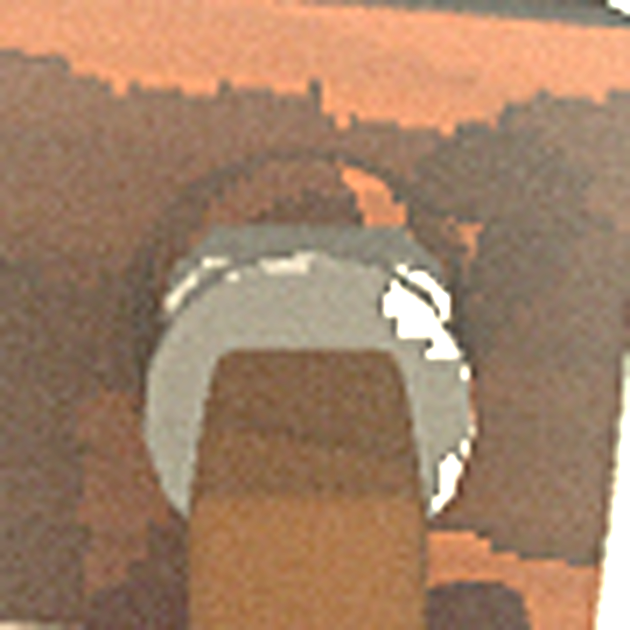

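Run:
```python
from ov import *
np.set_printoptions(precision=2,suppress=True)
o=ctrl.get_obs(); print(o['ee_pos']); Rt=R.from_rotvec(o['orientation']).as_matrix()
f=lambda u,v,z: Rt.T@(atz('wrist',(240+u/7-.5,150+v/7-.5),z,o)-o['ee_pos'])
print('flat',f(210,228,72.8),f(408,232,72.8),'hole far',f(305,150,60),f(305,157,60),'L/R',f(150,280,60),f(465,280,60),'disc',f(147,410,104.8),f(475,410,104.8))
```

```text
[ 500.6  -220.16  380.76]
flat [ 14.9  -12.04 307.97] [ 14.41  13.34 307.99] hole far [ 23.19   0.11 320.79] [ 22.25   0.11 320.79] L/R [  5.56 -20.73 320.75] [  5.61  21.67 320.79] disc [ -0.9  -18.16 275.95] [ -0.86  19.92 275.98]
```

Emit:
jog_arm(
  steps=[
    [[0.0006,-0.0005,0.002,0,0,0,1],[0,0,0.003,0,0,0,1],[0,0,0.003,0,0,0,1],[0,0,0.003,0,0,0,1],[0,0,0.002,0,0,0,1],[0,0,0.001,0,0,0,1],[0,0,0.001,0,0,0,1],[0,0,0.001,0,0,0,1],[0,0,0,0,0,0,1]],
  ],
)

```text
t: 27.98
ee_pos: [500.9, -219.5, 363.9]
orientation: [-3.131, -0.257, 0.0]
ft_force: [-0.1, -0.5, -3.8]
width: 14.0
```

Emit:
jog_arm(
  steps=[
    [[0,0,0.0015,0,0,0,1],[0,0,0.0015,0,0,0,1],[0,0,0.0015,0,0,0,1],[0,0,0.0015,0,0,0,1],[0,0,0,0,0,0,1]],
  ],
)

```text
t: 28.4
ee_pos: [500.8, -219.4, 357.7]
orientation: [-3.131, -0.257, 0.001]
ft_force: [-0.6, 0.4, -4.3]
width: 13.6
```

Emit:
jog_arm(
  steps=[
    [[0,0,0.002,0,0,0,1],[0,0,0.003,0,0,0,1],[0,0,0.004,0,0,0,1],[0,0,0.004,0,0,0,1],[0,0,0.003,0,0,0,1],[0,0,0.001,0,0,0,1],[0,0,0,0,0,0,1]],
  ],
)

```text
t: 28.98
ee_pos: [500.8, -219.4, 340.6]
orientation: [-3.131, -0.257, 0.001]
ft_force: [0.1, -0.4, -3.3]
width: 13.7
```

Emit:
jog_arm(
  steps=[
    [[0,0,0.002,0,0,0,1],[0,0,0.004,0,0,0,1],[0,0,0.004,0,0,0,1],[0,0,0.003,0,0,0,1],[0,0,0.002,0,0,0,1],[0,0,0.001,0,0,0,1],[0,0,0.001,0,0,0,1],[0,0,0,0,0,0,1]],
  ],
)

```text
t: 29.65
ee_pos: [500.9, -219.5, 323.9]
orientation: [-3.131, -0.257, 0.0]
ft_force: [0.6, 1.1, -2.9]
width: 13.6
```

Emit:
jog_arm(
  steps=[
    [[0,0,0.0007,0,0,0,1],[0,0,0.0007,0,0,0,1],[0,0,0.0006,0,0,0,1],[0,0,0,0,0,0,1]],
  ],
)

```text
t: 29.98
ee_pos: [500.9, -219.5, 322.0]
orientation: [-3.131, -0.257, 0.0]
ft_force: [0.5, -0.7, -4.4]
width: 13.5
```

Emit:
jog_arm(
  steps=[
    [[0,0,0.0007,0,0,0,1],[0,0,0.0007,0,0,0,1],[0,0,0.0006,0,0,0,1],[0,0,0.0006,0,0,0,1],[0,0,0,0,0,0,1]],
  ],
)

```text
t: 30.4
ee_pos: [500.9, -219.5, 319.3]
orientation: [-3.131, -0.257, 0.0]
ft_force: [0.4, -0.3, -4.1]
width: 13.8
```

Emit:
jog_arm(
  steps=[
    [[0,0,0.0005,0,0,0,1],[0,0,0.0005,0,0,0,1],[0,0,0,0,0,0,1]],
  ],
)

```text
t: 30.65
ee_pos: [500.9, -219.5, 318.4]
orientation: [-3.131, -0.257, 0.0]
ft_force: [-0.7, -1.3, -3.6]
width: 14.2
```

Emit:
jog_arm(
  steps=[
    [[0,0,0.0004,0,0,0,1],[0,0,0.0003,0,0,0,1],[0,0,0,0,0,0,1]],
  ],
)

```text
t: 30.9
ee_pos: [500.9, -219.5, 317.7]
orientation: [-3.131, -0.257, 0.0]
ft_force: [0.3, -0.2, -4.3]
width: 13.9
```

Emit:
jog_arm(
  steps=[
    [[0,0,0.0004,0,0,0,1],[0,0,0,0,0,0,1]],
  ],
)

```text
t: 31.07
ee_pos: [501.0, -219.5, 317.6]
orientation: [3.131, 0.257, 0.0]
ft_force: [-0.6, 0.4, -0.4]
width: 13.4
```

Emit:
jog_arm(
  steps=[
    [[0,0,0.0004,0,0,0,1],[0,0,0,0,0,0,1]],
  ],
)

```text
t: 31.23
ee_pos: [501.0, -219.5, 317.6]
orientation: [3.131, 0.257, 0.0]
ft_force: [-1.8, 1.1, 3.8]
width: 14.2
```

Emit:
jog_arm(
  steps=[
    [[0,0,0.0003,0,0,0,1],[0,0,0,0,0,0,1]],
  ],
)

```text
t: 31.4
ee_pos: [501.0, -219.5, 317.7]
orientation: [3.131, 0.257, 0.001]
ft_force: [-3.0, 1.8, 7.8]
width: 14.1
```

Seated at the same height as at pickup. I'll relieve the press a little and open.

Emit:
jog_arm(
  steps=[
    [[0,0,-0.0006,0,0,0,1],[0,0,0,0,0,0,1],[0,0,0,0,0,0,0.6],[0,0,0,0,0,0,0.4],[0,0,0,0,0,0,0.2],[0,0,0,0,0,0,-0.2],[0,0,0,0,0,0,-0.6],[0,0,0,0,0,0,-1],[0,0,0,0,0,0,-1],[0,0,0,0,0,0,-1],[0,0,0,0,0,0,-1],[0,0,0,0,0,0,-1]],
  ],
)

```text
t: 32.4
ee_pos: [500.9, -219.5, 317.3]
orientation: [-3.131, -0.257, 0.0]
ft_force: [-1.0, 0.4, -0.1]
width: 74.0
```

```bash
python3 st.py
python3 - <<'E'
from ov import *
snap('wrist','w10.png')
E
```

```text
32.4 M [ 0.041  0.025 -0.003] F [-1.   0.4 -0.1] 74.0 [ 500.9 -219.5  317.3] yaw 9.38 tq6 -0.0
```

View pics/w10.png

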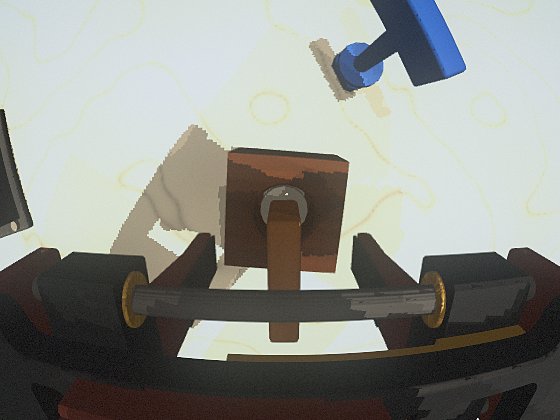

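Emit:
jog_arm(
  steps=[
    [[0,0,-0.004,0,0,0,-1],[0,0,-0.01,0,0,0,-1],[0,0,-0.015,0,0,0,-1],[0,0,-0.02,0,0,0,-1],[0,0,-0.02,0,0,0,-1],[0,0,-0.02,0,0,0,-1],[0,0,-0.01,0,0,0,-1],[0,0,0,0,0,0,-1]],
  ],
)

```text
t: 33.12
ee_pos: [501.5, -219.7, 419.3]
orientation: [3.128, 0.257, 0.007]
ft_force: [0.8, -0.4, -0.5]
width: 87.7
```

Emit:
jog_arm(
  steps=[
    [[-0.001,-0.01,0,0,0,0,-1],[-0.002,-0.02,0,0,0,0,-1],[-0.003,-0.03,0,0,0,0,-1],[-0.003,-0.03,0,0,0,0,-1],[-0.003,-0.03,0,0,0,0,-1],[-0.003,-0.03,0,0,0,0,-1],[-0.003,-0.03,0,0,0,0,-1],[-0.003,-0.03,0,0,0,0,-1],[-0.003,-0.03,0,0,0,0,-1],[-0.003,-0.03,0,0,0,0,-1],[-0.003,-0.03,0,0,0,0,-1],[-0.003,-0.03,0,0,0,0,-1],[-0.003,-0.025,0,0,0,0,-1],[-0.002,-0.02,0,0,0,0,-1],[0,-0.0075,0,0,0,0,-1],[0,0,0,0,0,0,-1],[0,0,0,0,0,0,-1],[0,0,0,0,0,0,-1],[0,0,0,0,0,0,-1],[0,0,0,0,0,0,-1]],
  ],
)

```text
t: 34.78
ee_pos: [401.3, 150.9, 416.2]
orientation: [3.131, 0.254, -0.0]
ft_force: [0.3, -0.0, -0.1]
width: 88.3
```

```bash
python3 st.py
python3 - <<'E'
from ov import *
o=snap('wrist','w11.png'); snap('scene','s11.png'); snap('top','t11.png')
u=proj('wrist',(463,160.5,36),o); x,y=int(u[0])-27,int(u[1])-25; print(x,y)
im=cv2.imread('pics/raw_w11.png')[y:y+54,x:x+54].astype(float)
g=np.clip((im-130)*255/125,0,255).astype('uint8'); g2=np.clip(im*1.2,0,255).astype('uint8')
cv2.imwrite('pics/w11n.png',np.hstack([cv2.resize(k,None,fx=7,fy=7,interpolation=2) for k in (g,g2)]))
E
```

```text
34.7833 M [-0.016 -0.029 -0.003] F [ 0.3 -0.  -0.1] 88.3 [401.3 150.9 416.2] yaw 9.29 tq6 -0.006
256 103
```

View pics/w11n.png

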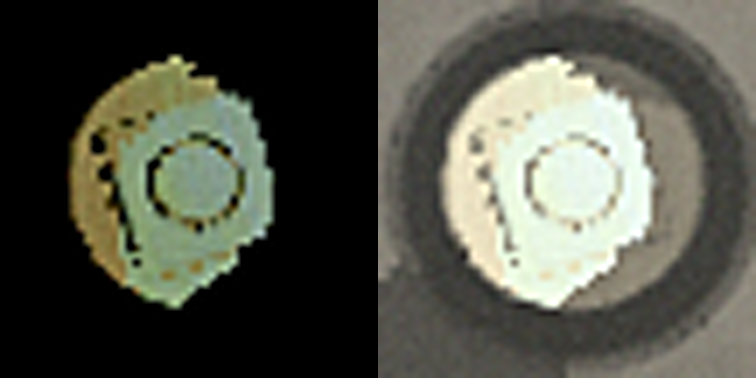

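View pics/s11.png

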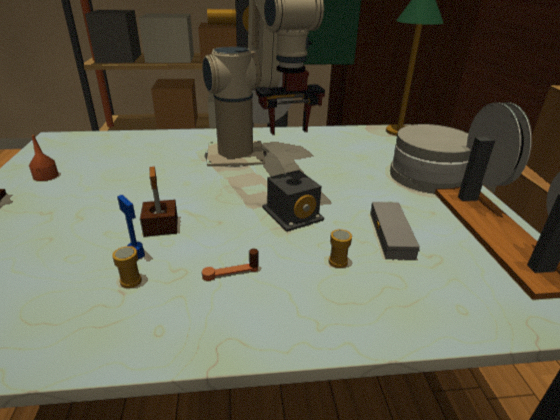

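View pics/t11.png

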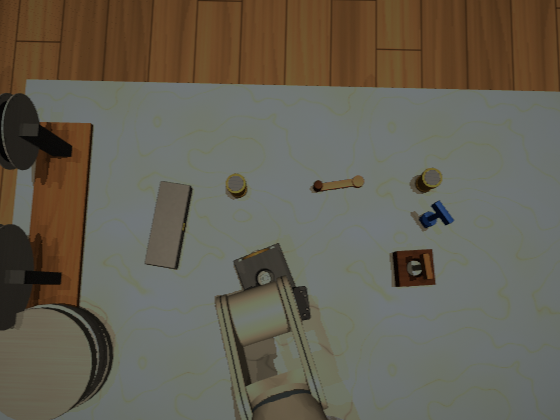

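```bash
python3 -c "
from workcell import ctrl
print(ctrl.close_job())"
```

```text
the job is handed in; nothing more can be done
None
```

The nut is turned up against its stop, the key is back in its stand, and the job is handed in at about 35 s. No verdict came back.

- **Fitting the key:** I took the wooden-handled key (not the blue look-alike), turned it to match the nut seen in the wrist camera, and lowered it in small steps. The rim met the bore floor at TCP 327.7 mm, exactly the expected height, pressing with about 9 N.
- **Turning the nut:** Torque stayed near 0.2 N m while the nut turned, then rose steeply at about 47° of turn. I pressed on for about 1° more to be sure it was a hard stop. The highest reading was 0.65 N m, closer to the 0.7 limit than I meant to go. I then backed off into the play until the torque fell to about 0.07 N m.
- **Returning the key:** It touched the stand's floor at the same height as at pickup (317.6 mm). I released it there, and the pictures show it upright.
- **Final pictures:** The lens barrels, crank, box and blue look-alike look unmoved. The gripper was open and clear of everything.
- **What disagreed:**
  - The last picture of the nut suggests it turned 46–50°. The tool's turn less the play suggests 42–44°. I put that down to image resolution.
  - There is no direct reading of the nut's position, so the stop was judged by torque alone.
  - The wrist camera's calibration also shifted by about 1 mm between readings, so I aligned the key to the bore and the stand mainly by eye in the picture.

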